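# Change the rolls of the bench hoop roller

### The arm

A 6-joint arm with a two-finger parallel gripper is mounted at the origin on the work surface. World frame = base frame: x ahead of the robot, y to its left, z up, the work surface at z = 0. Lengths are in mm, angles in rad, forces in N, time in s.
With the tool pointing down it reaches from about 300 to 750 mm from the base axis. Payload 8.5 kg.
Tool frame: the origin (TCP) lies on the centre line of the jaws, within the pads' length; the fingertips stand 22 mm ahead of it and the grasp point (between the pads) lies 3 mm ahead of it (ctrl.tip_extent is the distance from the TCP to the fingertips, in mm); z points along the fingers, y is the direction in which the jaws open and shut (so a half turn about z gives the same grasp; the last joint's range is limited). The gripper opens to 85 mm and grips with 20 to 120 N. Pads are 22 mm wide; open, the fingers measure 114 mm over their backs; the gripper's body (76 mm by 85 mm) begins 54 mm behind the grasp point. The pads swing forward as they close: fully open they stand 13 mm farther back than shut.
Start: joints at [-1.341, 0.381, 1.297, -0, 1.464, -0.215], TCP at [236.644, -496.467, 230.822] pointing down, gripper open.
Joint ranges: [-3.11, 3.11], [-0.89, 2.33], [0.22, 2.48], [-1.42, 4.56], [0.17, 2.85], [-2.88, 2.88]. Speed limits (rad/s): [2.39, 2.39, 3.14, 3.14, 3.14, 3.14].

### API

Orientations are given as a unit quaternion [w, x, y, z].
In Python, from workcell import ctrl gives the robot as it stands.
- The arm moves only by the shell command python3 -m inch 'ROWS' [OPENING] [FORCE]. ROWS is JSON, a list that holds one entry, the list of rows, each a list of 4 numbers: the shift along the world's x, y, z in cm, then the turn about the world's z in degrees. A call has 1 to 8 rows; each row shifts and turns the commanded pose from where the row before left it; what a row does not reach is not made up. A row lasts 1/12 s, in which the tool goes at most 41.7 mm and 7.16 degrees, less where a joint would pass 70% of its speed; a pose out of reach is approached as far as the arm can. A call with a gripper value outside its range is refused whole. OPENING is the closure, from -1 (fully open) to 1 (shut), set as the call begins (- or left out, the last holds). The fingers move at their own pace and stop on an object; FORCE is the grip in N (left out, the last holds). Time passes only in rows, so rows that do not move let the fingers close. It gives the time, the measured TCP pose, the force and the opening at its end, in the units of the state.
- ctrl.state(): the state, without advancing time (a new reading comes with each control period).
- ctrl.camera(name): name is "scene" or "top"; returns the picture (384x512x3 uint8, blue, green, red); there is no depth.
- ctrl.get_calibration(name): a dict with "fx", "fy", "cx", "cy" (pixels), "dist_coeffs" ([k1, k2, p1, p2, k3] as OpenCV has them; the pictures are not rectified), "R" (3x3) and "t" (3): a world point X has camera coordinates R X + t. Camera axes: x right, y down, z forward; pixel columns grow to the right and rows downward; lengths in mm; the calibration is good to about 2 mm. A picture is of the moment at which its call begins. get_calibration takes no time and is no camera call.
- ctrl.finish_job(): hands the job in, once; it reports no verdict.
The state is a dict: "time_s": time; "joint_positions": joint angles; "qvel": joint speeds; "joint_efforts": joint torques, N m; "position": TCP position; "ee_rot": TCP orientation; "ft_force": force on the tool from outside, world axes, zero at the start; "torque": the same for the moment, N m; "finger_gap": finger opening in mm.
Only numpy, scipy, OpenCV 4.12 (cv2) and the standard library are available. Lean on these libraries where they do the work, as an engineer would, in place of code of your own. Each camera call takes 0.05 s, during which the arm holds its last target.

### The job

Change the rolls of the hoop-rolling machine: first pull its clutch knob right out, so that the drive is off before any roll is touched; then take every plain roll that is still on a shaft off and stand it upright in the shallow plywood tray, and slide the three flanged rolls from the mat down onto the three shafts, one on each, flange down and fully seated, lowered all the way and never dropped. When all rolls are changed, push the clutch knob fully home; leave the other things on the bench where they are.

Things in the scene. Friction and masses are not known exactly. Their poses are not given: they have to be found in the camera images.
- roller: The hoop-rolling machine, fixed to the bench: green gear case 205 mm (its x) by 215 mm (its y), 70 mm high, dark top plate, with three upright steel roll shafts; behind it (its +x) a handwheel and a grey motor, none of it above 95 mm there. Origin: centre of its underside on the bench. Its -x face (front, nearest the robot) carries the clutch knob. Stands turned by up to 0.2 rad. Seats and shafts: see shaft1.
- clutch (a joint): Clutch pull knob, slides level along the machine's -x axis: 0 = pushed home (drive engaged), 0.030 m = pulled right out against its stop (drive off). A sprung ball holds it at either end: about 6 N gets it past the first 6 mm, then it moves easily and snaps into the other end. It stays where it is left.
- clutch_knob (a point): Centre of the clutch knob, a black round knob 34 mm in diameter and 26 mm long, its axis level along the machine's x, 42 mm above the bench, on a 12 mm steel rod; 47 mm in front of the case at home and 77 mm out. Site axes as the machine's. Can be pinched from above across the machine's y (knob underside 25 mm above the bench).
- shaft1 (a point): Centre of the seat of the front left roll shaft (machine's -x, +y). All three shafts are alike: a round steel collar (42 mm across) on the machine top, its upper face the seat, 76 mm above the bench; from it the upright shaft, 24 mm in diameter, rises 58 mm, the top 12 mm tapering to 14 mm diameter. Site axes as the machine's. This shaft is at machine (-50, +60) mm.
- shaft2 (a point): The same for the front right shaft, at machine (-50, -60) mm.
- shaft3 (a point): The same for the rear (pressure) shaft, at machine (+52, 0) mm.
- mat: Flat square black rubber mat, 235 mm by 235 mm, 1 mm thick, fixed; the three flanged rolls stand on it at the start, on one side of the machine. Origin: its centre. Which side (left or right) changes.
- tray: Shallow open plywood tray for the plain rolls, fixed, on the other side of the machine from the mat: outside 225 mm (its x) by 115 mm (its y), walls 6 mm thick and 22 mm high over the bench, floor 6 mm above the bench. Origin: centre of its underside.
- roll1: Flanged forming roll, bright steel, about 0.5 kg: a cylinder 52 mm in diameter and 46 mm high with a flange 64 mm in diameter and 10 mm thick at its foot, bored through 26.6 mm. Origin: centre of its underside (flange face), z up along the bore. Stands flange down on the bench at the start.
- roll2: Another flanged roll, the same as roll1.
- roll3: Another flanged roll, the same as roll1.
- plain1: Plain roll, darker steel, about 0.5 kg: a smooth cylinder 54 mm in diameter, 40 mm high, bored through 26.6 mm, no flange. Origin: centre of its underside, z up along the bore. If present it is seated on shaft1 at the start; absent in some starts.
- plain2: Plain roll, darker steel, about 0.5 kg: a smooth cylinder 54 mm in diameter, 40 mm high, bored through 26.6 mm, no flange. Origin: centre of its underside, z up along the bore. If present it is seated on shaft2 at the start; absent in some starts.
- plain3: Plain roll, darker steel, about 0.5 kg: a smooth cylinder 54 mm in diameter, 40 mm high, bored through 26.6 mm, no flange. Origin: centre of its underside, z up along the bore. If present it is seated on shaft3 at the start; absent in some starts.
- grease_tin: A loose bystander, not to be disturbed: shallow round grease tin, 50 mm across, 38 mm high, on the far left corner (+x, +y) of the rubber mat. Origin: centre of its underside.
- brush: A loose bystander, not to be disturbed: small wooden brush, 150 mm long, lying crosswise just beyond the far (+x) end of the plywood tray.
- glue: A loose bystander, not to be disturbed: white plastic glue bottle, 64 mm across, 150 mm high, near the robot on its left. Origin: centre of its underside.
- mallet: A loose bystander, not to be disturbed: hammer with wooden handle, 210 mm long, lying near the robot on its left.
- driver: A loose bystander, not to be disturbed: screwdriver with black handle, 200 mm long, lying near the robot on its right.
- lacquer: A loose bystander, not to be disturbed: metal lacquer can, 90 mm across, 100 mm high, at the right side of the bench. Origin: centre of its underside.
Not all that is in view belongs to the job. What is shaped like the roll3 but orange is not meant.

How it is judged:
By the outcome, as a careful person would: the job done as asked, in the order asked, and still so for the second after the job is handed in, with the robot touching nothing.
Of plain1, plain2, plain3 only 1 to 3 are there at a start; the rules pass over those that are not, and their reading is None.
At some moment in a run one of roll1, roll2, roll3 may be knocked a few centimetres aside while the robot is not near it.
It also fails if it takes over 210 s, if anything falls off the work surface, if the arm or the gripper's body presses on something with over 40 N, if the wrist force passes 120 N, or if a joint passes its speed limit or range.

## Working session

There is one attempt and no reset: what is moved stays moved. The work goes in short steps, Python scripts to look and compute and a shell command to move; the robot and the scene stay as the last step left them, time stands still between calls to the robot, and variables do not carry over. Pictures are saved under pics/ and viewed, and the job is handed in when it is done.

```bash
mkdir -p pics; ls; python3 - <<'E'
from workcell import ctrl
import cv2,numpy as np
np.set_printoptions(precision=4,suppress=True)
for n in("scene","top"):
    cv2.imwrite(f"pics/{n}0.png",cv2.resize(ctrl.camera(n),None,fx=1.5,fy=1.5,interpolation=cv2.INTER_CUBIC))
    c=ctrl.get_calibration(n);print(n,{k:np.array(v) for k,v in c.items()}, -np.array(c["R"]).T@np.array(c["t"]))
print(ctrl.state(),ctrl.tip_extent)
E
```

```text
pics
scene {'fx': array(358.1318), 'fy': array(358.1318), 'cx': array(259.1658), 'cy': array(187.6107), 'dist_coeffs': array([-0.0988,  0.    ,  0.    ,  0.    ,  0.    ]), 'R': array([[-0.3784,  0.9256,  0.0115],
       [ 0.611 ,  0.2591, -0.7481],
       [-0.6954, -0.2761, -0.6635]]), 't': array([ 185.1757, -236.6932, 1633.6251])} [1350.6414  340.9035  904.7635]
top {'fx': array(377.1929), 'fy': array(377.1929), 'cx': array(257.5435), 'cy': array(188.4656), 'dist_coeffs': array([0.0337, 0.    , 0.    , 0.    , 0.    ]), 'R': array([[ 0.0003, -1.    ,  0.0064],
       [-0.9977, -0.0007, -0.0677],
       [ 0.0677, -0.0064, -0.9977]]), 't': array([ -13.5385,  523.9904, 1144.9549])} [ 445.2854   -5.8279 1177.8616]
{'time_s': 0.1, 'joint_positions': array([-1.3413,  0.3811,  1.2982,  0.    ,  1.4636, -0.2153]), 'qvel': array([-0.0009, -0.0006, -0.0028,  0.0022,  0.0001, -0.0012]), 'joint_efforts': array([  0.0034, -44.9218, -23.1657,  -0.0002,   0.0037,   0.    ]), 'position': array([ 236.5841, -496.2157,  230.2658]), 'ee_rot': array([-0.0007,  0.9754,  0.2206,  0.    ]), 'ft_force': array([-0.3492, -0.6461,  0.008 ]), 'torque': array([0.0463, 0.0019, 0.0208]), 'finger_gap': 85.55468138624387} 22.0
```

View pics/top0.png

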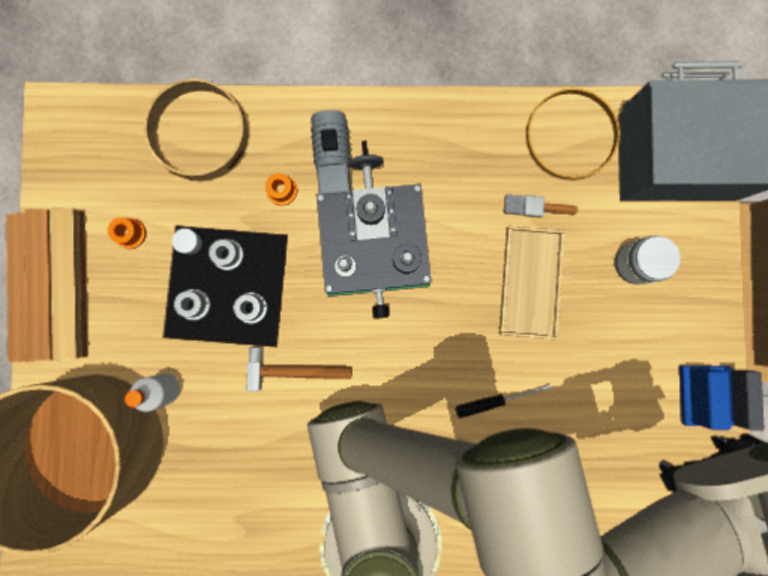

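View pics/scene0.png

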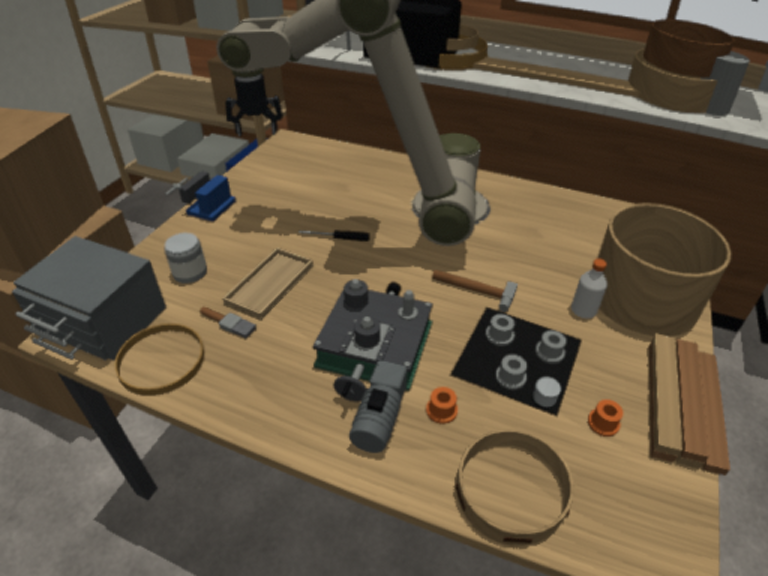

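The top view (1.5x) shows the machine at about (375,240). Shaft1 at (345,265) is bare, and plain rolls sit on shaft2 (408,258) and shaft3 (371,207). The three bright steel flanged rolls on the black mat are at (226,254), (191,305) and (250,308). The flanged shapes at (126,232) and (281,188) are orange, so they are not meant. The white thing at (187,241) is the grease tin. The tray is at (531,282) on the right, and the clutch knob at (380,311). I'll confirm with enlarged crops.

```bash
cat > h.py <<'E'
from workcell import ctrl
import cv2,numpy as np
np.set_printoptions(precision=2,suppress=True)
def cal(n):
    c=ctrl.get_calibration(n)
    K=np.array([[c["fx"],0,c["cx"]],[0,c["fy"],c["cy"]],[0,0,1]]);return K,np.array(c["dist_coeffs"],float),np.array(c["R"]),np.array(c["t"])
def ray(n,uv,z):
    K,d,R,t=cal(n)
    p=cv2.undistortPoints(np.array(uv,float).reshape(-1,1,2),K,d).reshape(-1,2)
    D=np.c_[p,np.ones(len(p))]@R; C=-R.T@t
    return C+D*((z-C[2])/D[:,2])[:,None]
def proj(n,X):
    K,d,R,t=cal(n)
    return cv2.projectPoints(np.array(X,float).reshape(-1,3),cv2.Rodrigues(R)[0],t,K,d)[0].reshape(-1,2)
def crop(im,x0,y0,x1,y1,s,f):
    cv2.imwrite(f,cv2.resize(im[y0:y1,x0:x1],None,fx=s,fy=s,interpolation=cv2.INTER_CUBIC))
E
python3 - <<'E'
from h import *
im=ctrl.camera("top");np.save("top0.npy",im);s=ctrl.camera("scene");np.save("scene0.npy",s)
crop(im,100,110,300,240,4,"pics/tm.png")
crop(im,320,120,480,240,5,"pics/tt.png")
E
```

```text
(no output)
```

View pics/tm.png

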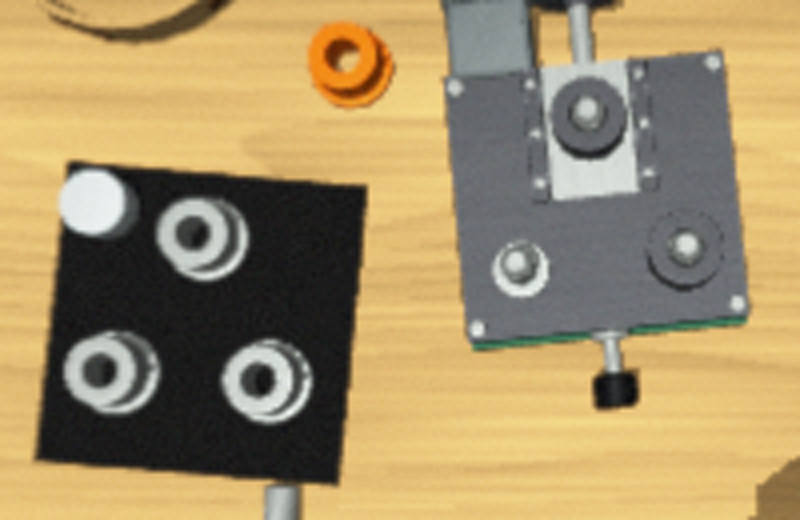

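View pics/tt.png

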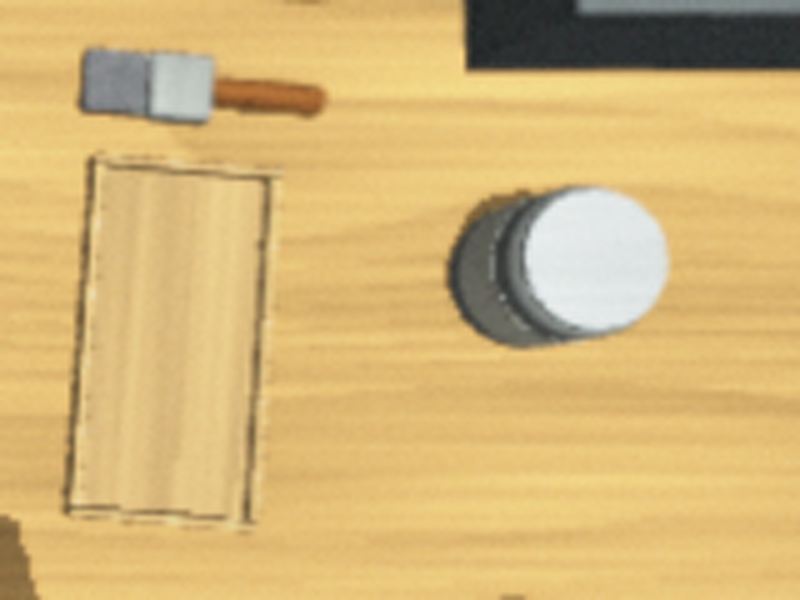

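```bash
cat > see.py <<'E'
from h import *
def rolls(im,n,box,ztop=47,thr=120,show=True):
    # bright steel flanged rolls on mat: top annulus hole (dark disc inside)
    pass
E
python3 - <<'E'
from h import *
im=np.load("top0.npy");s=np.load("scene0.npy")
crop(s,290,190,410,290,6,"pics/sm.png")
crop(s,190,170,310,270,6,"pics/sc.png")
g=cv2.cvtColor(im,cv2.COLOR_BGR2GRAY)
print(g[165:182:1,140:165])
E
```

```text
[[154 192 201 194 158  90  70  63  64  64  80 135 187 200 203 191 118  69
   78 130 164  72  31  29  30]
 [170 194 200 178 101  68  66  62  62  53  43  71 141 198 205 198 151  74
   73 128 182 114  41  29  25]
 [188 198 199 168  78  61  64  58  54  38  25  49 122 199 205 205 172  83
   67 124 192 142  48  26  27]
 [192 197 194 163  75  63  59  52  39  29  25  44 116 198 205 206 177  81
   66 125 202 174  67  28  28]
 [193 199 199 171  86  62  60  53  29  23  32  54 128 198 206 203 165  78
   67 120 206 176  68  30  28]
 [186 199 197 178 122  69  57  54  29  25  41  93 166 204 208 200 149  75
   68 128 209 174  61  33  23]
 [152 195 196 198 172 106  76  60  43  47  76 142 193 208 208 188 106  66
   69 132 207 160  58  28  28]
 [122 190 198 199 199 179 137 115 112 112 149 191 206 213 202 155  78  62
   82 151 199 112  43  28  28]
 [ 68 142 191 200 200 200 198 195 196 193 199 206 212 211 184  91  64  77
  125 197 192  75  31  22  24]
 [ 37  80 146 191 204 205 205 205 202 203 208 211 206 186 114  71  73 111
  178 207 146  54  26  28  28]
 [ 28  32  81 151 197 206 205 208 203 201 201 192 155  93  70  71 107 171
  220 185  80  28  19  26  25]
 [ 28  27  37  96 164 194 195 195 186 162 126  94  83  78  95 124 173 225
  201 107  41  26  28  28  25]
 [ 29  29  24  59 129 188 187 167 131 117 107 104 111 125 168 212 213 197
  110  45  28  24  24  24  26]
 [ 23  30  26  31  48  97 152 185 196 196 191 196 214 217 215 202 140  78
   42  26  25  29  30  28  30]
 [ 25  27  26  32  28  33  55  85 131 175 195 198 193 164 129  84  54  27
   27  29  24  25  26  24  25]
 [ 29  25  27  28  25  20  22  31  48  60  69  71  70  55  43  26  31  26
   23  25  27  23  25  24  27]
 [ 21  26  27  26  25  26  26  26  24  25  28  28  30  25  28  30  21  31
   23  25  27  25  28  24  27]]
```

View pics/sm.png

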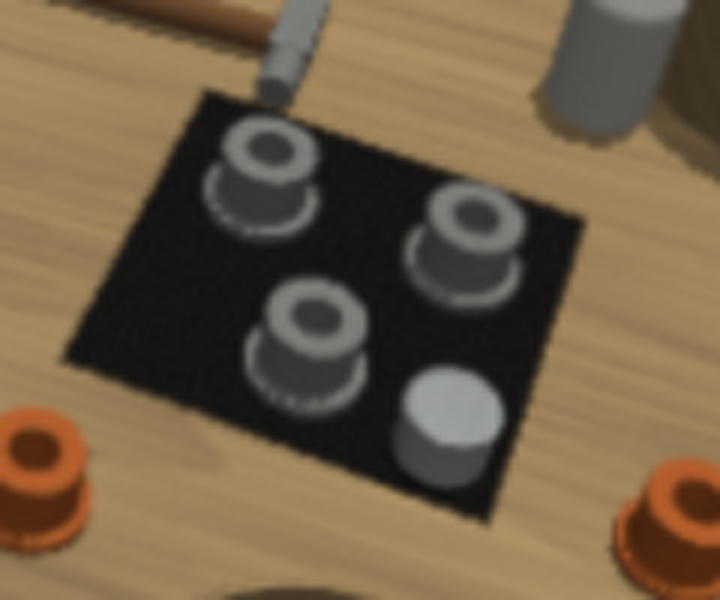

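View pics/sc.png

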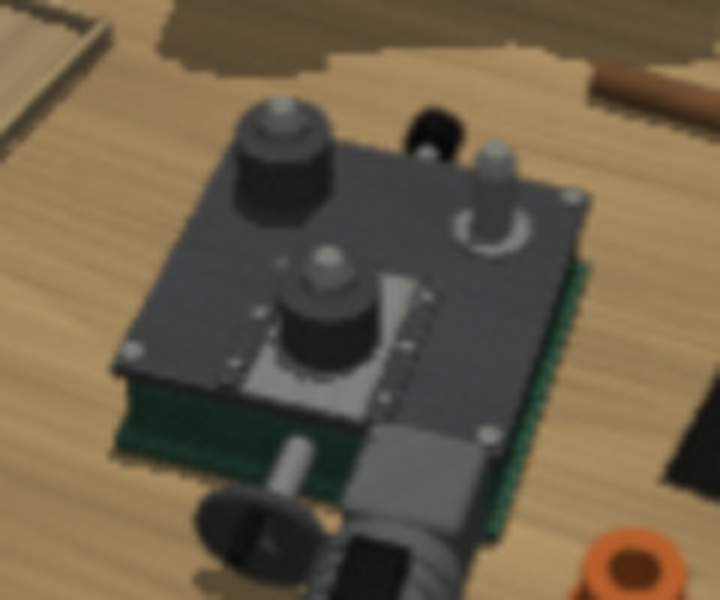

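The crops confirm three bright steel flanged rolls on the mat next to the white tin, with the orange ones outside it. The plain rolls are on shaft2 and shaft3, and shaft1 is bare. Next I measure positions.

```bash
cat > see.py <<'E'
from h import *
def holes(im,thr,box,amin=15,amax=200):
    x0,y0,x1,y1=box;k=8
    g=cv2.cvtColor(im,cv2.COLOR_BGR2GRAY)[y0:y1,x0:x1]
    g=cv2.resize(g,None,fx=k,fy=k,interpolation=cv2.INTER_CUBIC)
    cs,hi=cv2.findContours((g>thr).astype(np.uint8),cv2.RETR_CCOMP,cv2.CHAIN_APPROX_NONE)
    out=[]
    for c,h in zip(cs,hi[0]):
        if h[3]>=0:
            m=cv2.moments(c);a=m["m00"]/k/k
            if amin<a<amax:
                out.append((m["m10"]/m["m00"]/k+.5/k-.5+x0,m["m01"]/m["m00"]/k+.5/k-.5+y0,a))
    return np.array(out)
def tri(u1,u2):
    A=[];C=[]
    P=[]
    for n,u in(("top",u1),("scene",u2)):
        a=ray(n,[u],0)[0];b=ray(n,[u],100)[0];d=(b-a)/np.linalg.norm(b-a);P.append((a,d))
    M=sum(np.eye(3)-np.outer(d,d) for a,d in P);v=sum((np.eye(3)-np.outer(d,d))@a for a,d in P)
    X=np.linalg.solve(M,v);r=[np.linalg.norm((np.eye(3)-np.outer(d,d))@(X-a)) for a,d in P]
    return X,r
def blob(im,thr,box,k=8,dark=False):
    x0,y0,x1,y1=box
    g=cv2.cvtColor(im,cv2.COLOR_BGR2GRAY)[y0:y1,x0:x1]
    g=cv2.resize(g,None,fx=k,fy=k,interpolation=cv2.INTER_CUBIC)
    b=(g<thr) if dark else (g>thr)
    cs,_=cv2.findContours(b.astype(np.uint8),cv2.RETR_EXTERNAL,cv2.CHAIN_APPROX_NONE)
    c=max(cs,key=cv2.contourArea);m=cv2.moments(c)
    return np.array([m["m10"]/m["m00"]/k+.5/k-.5+x0,m["m01"]/m["m00"]/k+.5/k-.5+y0]),m["m00"]/k/k,cv2.boundingRect(c)
E
python3 - <<'E'
from see import *
im=np.load("top0.npy");s=np.load("scene0.npy")
ht=holes(im,135,(105,148,195,235));print(ht)
hs=holes(s,95,(300,200,390,275));print(hs)
for a in ht:
    X=ray("top",[a[:2]],47)[0]; print("top",X)
    for b in hs:
        X2=ray("scene",[b[:2]],47)[0]
        if np.linalg.norm(X-X2)<30: print("  scene",X2, tri(a[:2],b[:2]))
E
```

```text
[[164.06 204.6   63.57]
 [124.51 202.23  63.89]
 [147.73 167.89  63.91]]
[[342.37 242.4   45.62]
 [334.69 214.36  37.54]
 [369.   225.68  38.83]]
top [473.54 266.    47.  ]
  scene [477.98 268.64  47.  ] (array([473.49, 267.71,  42.3 ]), [np.float64(0.5868945593944407), np.float64(0.5868945593943345)])
top [480.63 383.14  47.  ]
  scene [485.15 385.73  47.  ] (array([480.63, 385.42,  42.18]), [np.float64(0.6099434719286214), np.float64(0.609943471928655)])
top [583.68 316.57  47.  ]
  scene [588.38 319.49  47.  ] (array([584.14, 318.72,  41.85]), [np.float64(0.6895120227078), np.float64(0.6895120227078021)])
```

```bash
cat > mach.py <<'E'
from see import *
import sys
def machine(im,s):
    res=[]
    for (u,v),(a,b) in zip([(229.5,175.5),(271.5,171),(246.8,137.5)],[(272.5,196.3),(237,188),(244.7,212.7)]):
        box=(int(u)-5,int(v)-5,int(u)+7,int(v)+6)
        t=blob(im,170,(int(u-4),int(v-4),int(u+6),int(v+5)))
        c=blob(s,118,(int(a-5),int(b-5),int(a+6),int(b+4)))
        X=ray("top",[t[0]],133)[0];Y=ray("scene",[c[0]],133)[0]
        print(t,c,X,Y,tri(t[0],c[0])); res.append(X)
    return np.array(res)
if __name__=="__main__":
    im=np.load("top0.npy");s=np.load("scene0.npy")
    machine(im,s)
    # plate screws
    for u,v in[(278.2,125.5),(284.5,185.8),(219.3,192.3),(213.8,132)]:
        b,a,_=blob(im,150,(int(u-4),int(v-4),int(u+5),int(v+5))); print(b,a,ray("top",[b],71)[0])
    b,a,r=blob(im,60,(240,198,270,215),dark=True);print("knob",b,a,r,ray("top",[b],50)[0])
E
python3 mach.py
```

```text
(array([228.42, 174.95]), 17.2578125, (12, 16, 38, 39)) (array([272.68, 193.35]), 50.84375, (0, 0, 88, 68)) [553.81  68.5  133.  ] [550.56  70.01 133.  ] (array([553.16,  69.55, 135.04]), [np.float64(1.2705519236216398), np.float64(1.2705519236216745)])
(array([271.28, 170.65]), 17.5078125, (19, 14, 39, 39)) (array([236.96, 184.5 ]), 40.6796875, (0, 0, 88, 43)) [565.96 -50.77 133.  ] [556.03 -53.01 133.  ] (array([564.69, -49.64, 141.17]), [np.float64(0.8375842085922621), np.float64(0.8375842085921933)])
(array([246.3 , 136.69]), 15.0625, (21, 15, 35, 37)) (array([244.17, 212.18]), 3.90625, (35, 37, 22, 16)) [661.47  19.01 133.  ] [662.83  20.44 133.  ] (array([661.63,  19.43, 131.5 ]), [np.float64(0.41248869933921867), np.float64(0.4124886993392548)])
[279.49 123.14] 25.453125 [715.16 -78.12  71.  ]
[287.61 184.71] 13.8359375 [ 531.54 -101.45   71.  ]
[215.42 192.89] 12.875 [507.29 110.74  71.  ]
[209.66 131.94] 19.0234375 [688.27 129.1   71.  ]
knob [253.47 207.05] 77.375 (69, 42, 86, 69) [466.17  -0.9   50.  ]
```

```bash
python3 -m inch '[[[1.4,3.1,0,-1.25],[1.4,3.1,0,-1.25],[1.4,3.1,0,-1.25],[1.4,3.1,0,-1.25],[1.4,3.1,0,-1.25],[1.4,3.1,0,-1.25],[1.4,3.1,0,-1.25],[1.4,3.1,0,-1.25]]]' -1 40; python3 -m inch '[[[1.4,3.1,0,-1.25],[1.4,3.1,0,-1.25],[1.4,3.1,0,-1.25],[1.4,3.1,0,-1.25],[1.4,3.1,0,-1.25],[1.4,3.1,0,-1.25],[1.4,3.1,0,-1.25],[1.4,3.1,0,-1.25]]]'
```

```text
time_s: 0.87
position: [348.9, -246.8, 230.8]
ee_rot: [-0.0, 0.991, 0.134, -0.0]
ft_force: [0.2, -1.1, 1.0]
finger_gap: 85.5
time_s: 1.53
position: [461.0, 1.3, 230.8]
ee_rot: [0.0, 0.999, 0.047, 0.0]
ft_force: [0.4, 0.0, 0.3]
finger_gap: 85.9
```

```bash
python3 - <<'E'
from see import *
im=np.load("top0.npy")
for u,v in[(278.2,125.3),(284.5,185.8),(219.3,192.3),(213.8,132)]:
    b,a,_=blob(im,140,(int(u-2),int(v-2),int(u+4),int(v+4))); print(b,a,ray("top",[b],71)[0])
print(ctrl.state())
E
```

```text
[277.76 125.08] 11.6015625 [709.33 -72.98  71.  ]
[283.91 185.39] 13.8203125 [529.51 -90.53  71.  ]
[218.73 191.77] 14.390625 [510.57 101.05  71.  ]
[213.13 131.41] 12.2734375 [689.91 118.86  71.  ]
{'time_s': 1.5333, 'joint_positions': array([-0.25,  0.22,  1.53, -0.  ,  1.39,  1.22]), 'qvel': array([ 0.92,  0.28, -0.38,  0.  ,  0.09,  1.17]), 'joint_efforts': array([ -4.7 , -38.45, -20.52,   0.07,  -0.02,  -1.53]), 'position': array([460.97,   1.29, 230.84]), 'ee_rot': array([0.  , 1.  , 0.05, 0.  ]), 'ft_force': array([0.37, 0.02, 0.32]), 'torque': array([-0.01,  0.01, -0.03]), 'finger_gap': 85.93650895462581}
```

```bash
python3 -m inch '[[[0,-0.2,-3.5,0.3],[0,0,-4,0],[0,0,-4,0],[0,0,-3,0],[0,0,-2,0],[0,0,-2,0],[0,0,0,0],[0,0,0,0]]]'; python3 -m inch '[[[0,0,0,0],[0,0,0,0],[0,0,0,0],[0,0,0,0],[0,0,0,0],[0,0,0,0],[0,0,0,0],[0,0,0,0]]]' 0.2 40; python3 - <<'E'
from see import *
crop(ctrl.camera("scene"),200,130,320,220,6,"pics/k1.png")
E
```

```text
time_s: 2.2
position: [460.4, -2.4, 45.6]
ee_rot: [-0.0, 0.999, 0.05, -0.001]
ft_force: [0.1, 0.5, -0.6]
finger_gap: 85.1
time_s: 2.87
position: [460.8, -1.7, 46.5]
ee_rot: [-0.001, 0.999, 0.05, 0.001]
ft_force: [0.6, 5.6, 4.7]
finger_gap: 34.1
```

View pics/k1.png

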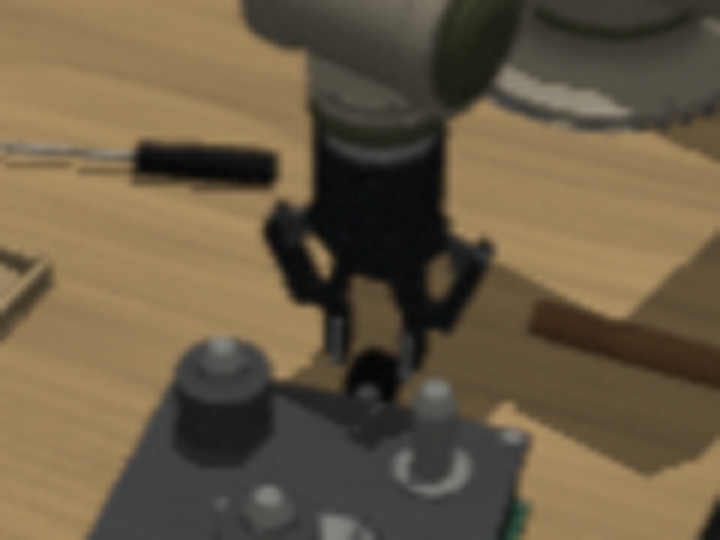

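```bash
python3 -m inch '[[[-0.5,-0.05,0,0],[-0.5,-0.05,0,0],[-0.5,-0.05,0,0],[-0.5,-0.05,0,0],[-0.5,-0.05,0,0],[-0.5,-0.05,0,0],[-0.1,0,0,0],[0,0,0,0]]]'; python3 -m inch '[[[-0.1,0,0,0],[0,0,0,0],[0,0,0,0]]]'
```

```text
time_s: 3.58
position: [429.4, -5.6, 45.9]
ee_rot: [0.0, 0.999, 0.05, -0.0]
ft_force: [-0.0, 0.7, 1.0]
finger_gap: 34.2
time_s: 3.83
position: [428.8, -5.5, 45.8]
ee_rot: [0.0, 0.999, 0.05, 0.0]
ft_force: [0.4, -0.3, 0.5]
finger_gap: 34.2
```

```bash
python3 -m inch '[[[-0.15,-0.02,0,0],[0,0,0,0],[0,0,0,0]]]';python3 - <<'E'
from see import *
crop(ctrl.camera("scene"),200,130,320,220,6,"pics/k2.png")
E
```

```text
time_s: 4.08
position: [427.1, -5.7, 45.8]
ee_rot: [-0.0, 0.999, 0.05, -0.0]
ft_force: [0.1, -0.9, -0.6]
finger_gap: 34.1
```

View pics/k2.png

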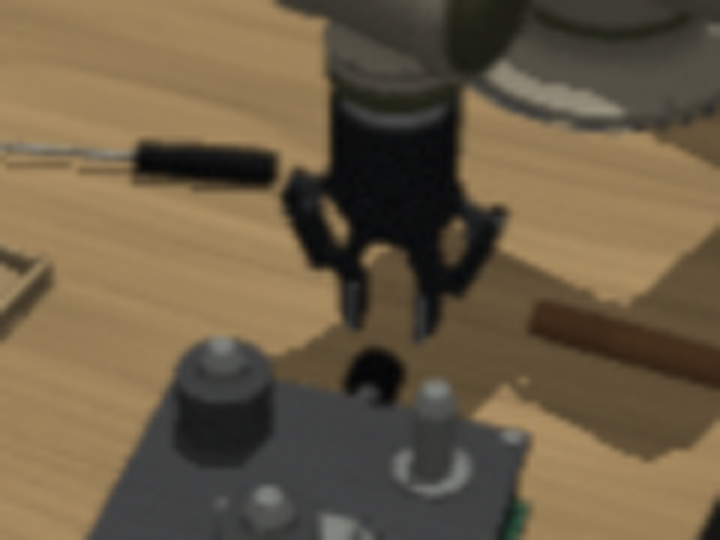

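The knob did not move: closure 0.2 stops the fingers at 34 mm, the knob's own diameter, so there was no squeeze. I'll open, go back and grip properly.

```bash
python3 -m inch '[[[0,0,0,0],[0,0,0,0],[0.8,0.1,0,0],[0.8,0.1,0,0],[0.8,0.1,0,0],[0.9,0.1,0,0],[0,0,0,0],[0,0,0,0]]]' -0.4; python3 -m inch '[[[0,0,0,0],[0,0,0,0],[0,0,0,0],[0,0,0,0],[0,0,0,0],[0,0,0,0],[0,0,0,0],[0,0,0,0]]]' 1 50
```

```text
time_s: 4.8
position: [460.6, -1.5, 45.6]
ee_rot: [0.0, 0.999, 0.051, -0.0]
ft_force: [-0.4, -0.3, -0.3]
finger_gap: 59.7
time_s: 5.47
position: [459.6, -0.4, 46.2]
ee_rot: [-0.001, 0.999, 0.05, -0.0]
ft_force: [-0.7, 9.6, 7.1]
finger_gap: 28.1
```

```bash
python3 - <<'E'
from see import *
crop(ctrl.camera("scene"),200,130,320,220,6,"pics/k3.png")
E
python3 -m inch '[[[0,0,0,0],[0,0,0,0],[0,0,0,0],[0,0,-0.3,0],[0,0,-0.3,0],[0,0,-0.2,0],[0,0,0,0],[0,0,0,0]]]' -0.4; python3 -m inch '[[[0,0,0,0],[0,0,0,0],[0,0,0,0],[0,0,0,0],[0,0,0,0],[0,0,0,0],[0,0,0,0],[0,0,0,0]]]' 1 50
```

```text
time_s: 6.18
position: [460.0, -1.7, 37.6]
ee_rot: [-0.0, 0.999, 0.05, -0.0]
ft_force: [-0.2, 0.4, -0.0]
finger_gap: 59.7
time_s: 6.85
position: [460.0, -0.3, 38.4]
ee_rot: [-0.001, 0.999, 0.05, 0.0]
ft_force: [-0.8, 9.8, 8.9]
finger_gap: 31.7
```

View pics/k3.png

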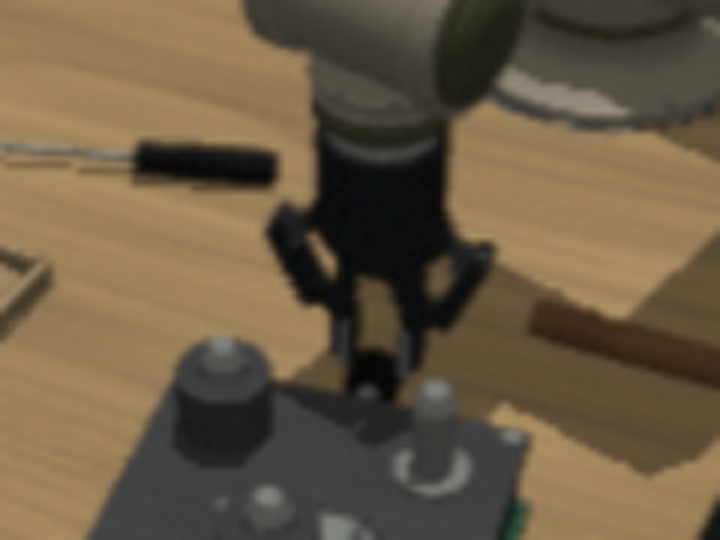

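```bash
python3 - <<'E'
from see import *
crop(ctrl.camera("scene"),220,150,300,210,10,"pics/k4.png")
E
```

```text
(no output)
```

View pics/k4.png

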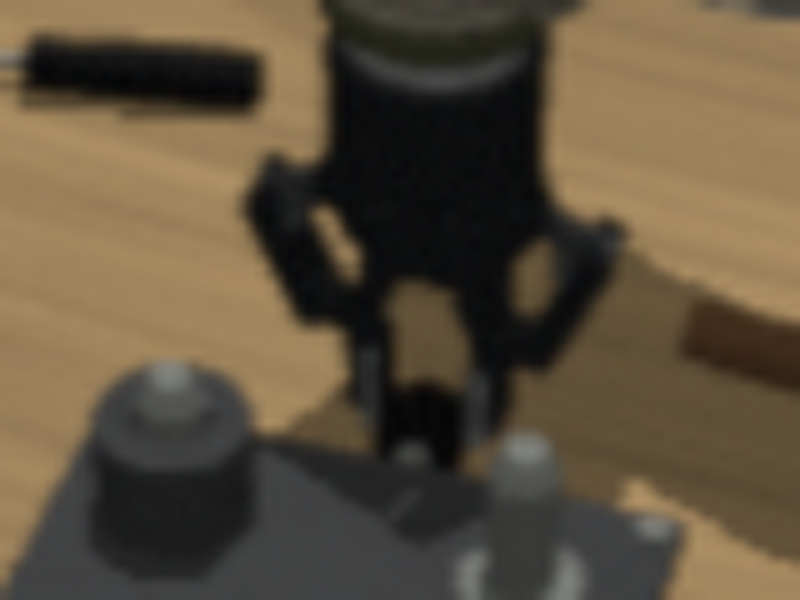

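```bash
python3 -m inch '[[[-0.3,-0.03,0,0],[-0.3,-0.03,0,0],[-0.3,-0.03,0,0],[0,0,0,0]]]'; python3 -m inch '[[[-0.5,-0.05,0,0],[-0.5,-0.05,0,0],[-0.5,-0.05,0,0],[-0.5,-0.05,0,0],[-0.2,-0.02,0,0],[0,0,0,0]]]';python3 - <<'E'
from see import *
crop(ctrl.camera("scene"),220,150,300,210,10,"pics/k5.png")
E
```

```text
time_s: 7.23
position: [450.1, -1.2, 38.3]
ee_rot: [-0.001, 0.999, 0.05, -0.001]
ft_force: [-7.0, 7.2, 13.0]
finger_gap: 31.5
time_s: 7.73
position: [430.1, -3.4, 38.5]
ee_rot: [-0.001, 0.999, 0.05, 0.002]
ft_force: [4.3, 13.7, 4.0]
finger_gap: 31.5
```

View pics/k5.png

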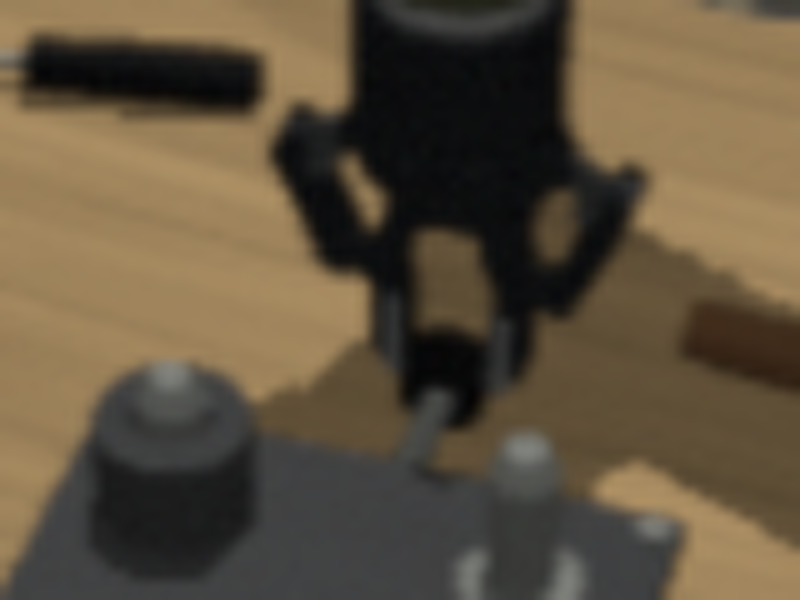

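```bash
python3 -m inch '[[[-0.2,-0.02,0,0],[-0.2,-0.02,0,0],[0,0,0,0],[0,0,0,0]]]'
```

```text
time_s: 8.12
position: [430.0, -3.7, 38.7]
ee_rot: [-0.001, 0.999, 0.049, 0.006]
ft_force: [21.5, 22.4, -7.0]
finger_gap: 31.5
```

```bash
python3 -m inch '[[[0.4,0.15,0,0],[0,0,0,0],[0,0,0,0],[0,0,0,0]]]'; python3 -m inch '[[[0,0,0,0],[0,0,0,0],[0,0,0,0],[0,0,0,0],[0,0,2,0],[0,0,3,0],[0,0,4,0],[0,0,4,0]]]' -1;  python3 -m inch '[[[0,-1,4,0],[0,-3,2,0],[0,-4,0,0],[0,-4,0,0],[0,-4,0,0],[0,-4,0,0],[0,0,0,0],[0,0,0,0]]]'; python3 - <<'E'
from see import *
im=ctrl.camera("top");np.save("top1.npy",im);s=ctrl.camera("scene");np.save("scene1.npy",s)
crop(im,100,110,300,240,4,"pics/a1.png");crop(s,190,130,310,230,6,"pics/a2.png")
E
```

```text
time_s: 8.45
position: [430.1, -3.2, 38.5]
ee_rot: [-0.0, 0.999, 0.05, 0.001]
ft_force: [3.5, 6.4, 5.8]
finger_gap: 31.7
time_s: 9.12
position: [428.4, -3.6, 169.1]
ee_rot: [-0.0, 0.999, 0.05, -0.001]
ft_force: [1.3, 0.9, -0.4]
finger_gap: 85.4
time_s: 9.78
position: [428.7, -205.2, 227.3]
ee_rot: [-0.0, 0.999, 0.049, -0.0]
ft_force: [-0.6, 0.7, -0.5]
finger_gap: 85.3
```

View pics/a1.png

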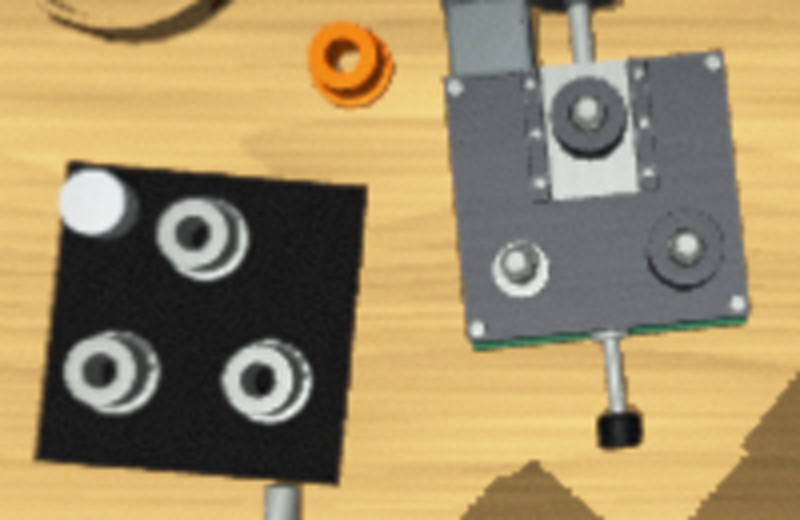

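View pics/a2.png

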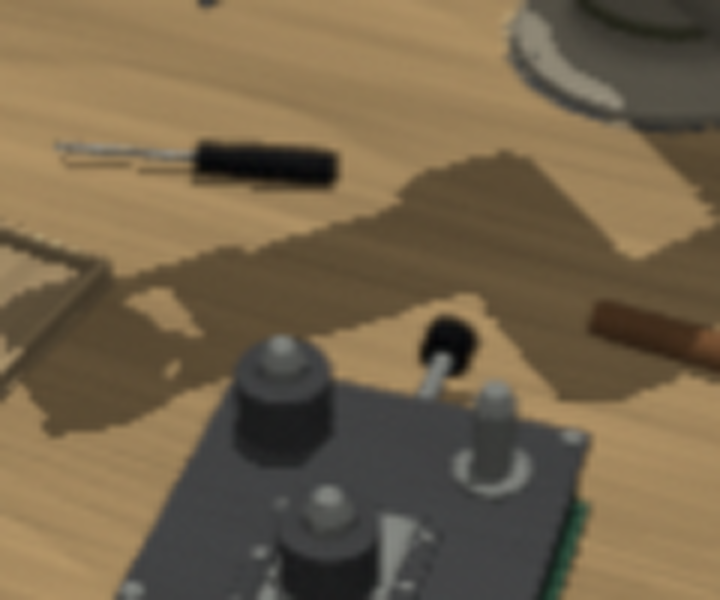

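```bash
python3 -m inch '[[[2.3,2.6,0,0],[2.3,2.6,0,0],[2.3,2.6,0,0],[2.3,2.6,0,0],[2.3,2.6,0,0],[2.3,2.5,0,0],[0,0,0,0],[0,0,0,0]]]' -1; python3 -m inch '[[[0,0,-3,0],[0,0,-3,0],[0,0,-3,0],[0,0,-2,0],[0,0,-1.2,0],[0,0,0,0],[0,0,0,0]]]'; python3 -m inch '[[[0,0,0,0],[0,0,0,0],[0,0,0,0],[0,0,0,0],[0,0,0,0],[0,0,0,0],[0,0,0,0],[0,0,0,0]]]' 1 25
```

```text
time_s: 10.55
position: [567.2, -45.9, 227.5]
ee_rot: [-0.0, 0.999, 0.053, -0.0]
ft_force: [-0.8, -0.3, 0.1]
finger_gap: 85.5
time_s: 11.13
position: [566.6, -48.8, 106.2]
ee_rot: [-0.0, 0.999, 0.05, -0.0]
ft_force: [0.5, 0.2, 0.8]
finger_gap: 85.3
time_s: 11.8
position: [567.6, -49.0, 107.5]
ee_rot: [0.001, 0.999, 0.051, 0.001]
ft_force: [-1.8, -0.7, 6.6]
finger_gap: 52.7
```

```bash
python3 -m inch '[[[0,0,0,0],[0,0,0,0],[0,0,0,0],[0,0,0,7],[0,0,0,7],[0,0,0,7],[0,0,0,7],[0,0,0,7]]]' -1; python3 -m inch '[[[0,0,0,7],[0,0,0,7],[0,0,0,7],[0,0,0,7],[0,0,0,7],[0,0,0,7],[0,0,0,7],[0,0,0,6]]]';python3 -m inch '[[[0,0,0,0],[0,0,0,0],[0,0,0,0]]]'; python3 -m inch '[[[0,0,0,0],[0,0,0,0],[0,0,0,0],[0,0,0,0],[0,0,0,0],[0,0,0,0],[0,0,0,0],[0,0,0,0]]]' 1 25
```

```text
time_s: 12.47
position: [567.1, -48.6, 105.8]
ee_rot: [-0.0, 0.936, 0.351, -0.0]
ft_force: [-0.0, -0.2, -0.5]
finger_gap: 85.1
time_s: 13.13
position: [567.1, -48.6, 105.8]
ee_rot: [-0.0, 0.668, 0.744, -0.0]
ft_force: [-0.1, -0.1, 0.6]
finger_gap: 85.5
time_s: 13.38
position: [567.2, -48.7, 105.8]
ee_rot: [-0.0, 0.672, 0.741, 0.0]
ft_force: [-0.2, -0.6, -0.2]
finger_gap: 85.4
time_s: 14.05
position: [567.4, -48.7, 106.4]
ee_rot: [0.001, 0.671, 0.742, 0.0]
ft_force: [-0.8, 1.6, 5.1]
finger_gap: 52.6
```

```bash
python3 -m inch '[[[0,0,0,0],[0,0,1,0],[0,0,2,0],[0,0,3,0],[0,0,3,0],[0,0,3,0],[0,0,0,0]]]' 1 60; python3 - <<'E'
from see import *
c=np.array([(338.2,151.4),(375.8,155.2),(369.8,224.8),(332.8,222.8)])-.4
P=ray("top",c,22);print(P,P.mean(0)); 
e=P[0]-P[3];f=P[1]-P[2];print(np.linalg.norm(e),np.linalg.norm(f),np.arctan2(e[1],e[0]),np.arctan2(f[1],f[0]))
print(np.linalg.norm(P[0]-P[1]),np.linalg.norm(P[3]-P[2]))
crop(ctrl.camera("scene"),150,130,310,250,5,"pics/b1.png")
E
```

```text
time_s: 14.63
position: [568.7, -49.1, 231.6]
ee_rot: [0.004, 0.671, 0.742, 0.002]
ft_force: [1.2, -0.8, -4.8]
finger_gap: 50.1
[[ 639.96 -261.26   22.  ]
 [ 628.1  -376.85   22.  ]
 [ 414.2  -354.18   22.  ]
 [ 420.08 -241.72   22.  ]] [ 525.59 -308.5    22.  ]
220.7490944819409 215.09760627888056 -0.08861866131104468 -0.1055956173586344
116.19781809195933 112.60982121025935
```

View pics/b1.png

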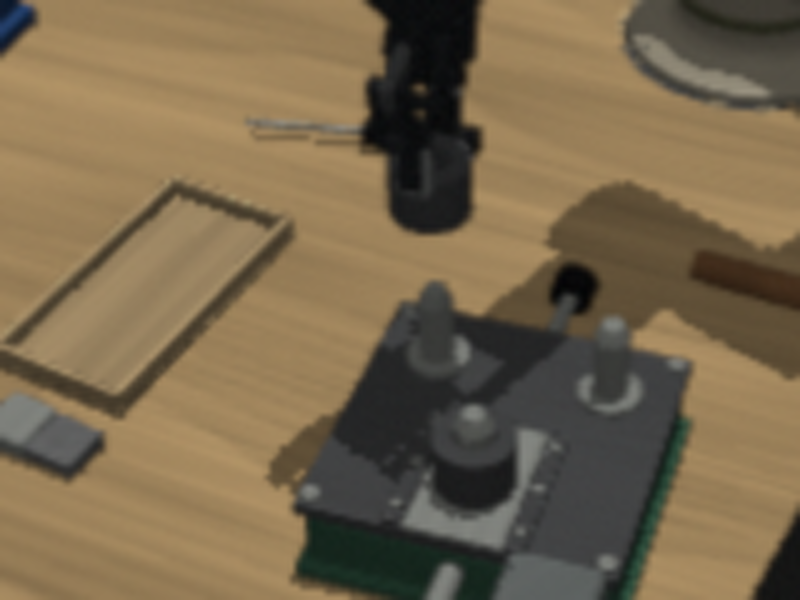

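```bash
python3 -m inch '[[[0.05,-3.7,0,-2],[0.05,-3.7,0,-2],[0.05,-3.7,0,-2],[0.05,-3.7,0,-2],[0.05,-3.7,0,-2],[0.05,-3.7,0,-1.3],[0,-3.7,0,0],[0,-0.3,0,0]]]'; python3 -m inch '[[[0,0,-3,0],[0,0,-4,0],[0,0,-4,0],[0,0,-4,0],[0,0,-2,0],[0,0,-1,0],[0,0,0,0],[0,0,0,0]]]'
```

```text
time_s: 15.35
position: [568.5, -316.6, 222.4]
ee_rot: [-0.002, 0.742, 0.67, -0.001]
ft_force: [-0.5, 0.2, -5.2]
finger_gap: 50.4
time_s: 16.02
position: [570.3, -310.8, 46.0]
ee_rot: [-0.0, 0.74, 0.672, -0.0]
ft_force: [0.8, 0.2, -4.3]
finger_gap: 50.6
```

```bash
python3 -m inch '[[[0.1,0,-0.2,0],[0,0,-0.2,0],[0,0,-0.2,0],[0,0,-0.1,0],[0,0,0,0],[0,0,0,0]]]'; python3 -m inch '[[[0,0,-0.1,0],[0,0,0,0],[0,0,0,0]]]';python3 -m inch '[[[0,0,-0.1,0],[0,0,0,0],[0,0,0,0]]]'
```

```text
time_s: 16.52
position: [571.2, -310.7, 39.0]
ee_rot: [0.0, 0.74, 0.672, 0.0]
ft_force: [0.2, 0.3, -4.2]
finger_gap: 50.5
time_s: 16.77
position: [571.1, -310.7, 37.8]
ee_rot: [-0.0, 0.74, 0.672, 0.0]
ft_force: [-0.0, 0.1, -4.6]
finger_gap: 50.5
time_s: 17.02
position: [571.2, -310.8, 37.1]
ee_rot: [0.0, 0.74, 0.672, 0.0]
ft_force: [-1.1, 0.2, -1.3]
finger_gap: 50.4
```

```bash
python3 -m inch '[[[0,0,-0.05,0],[0,0,0,0],[0,0,0,0]]]'; python3 -m inch '[[[0,0,0,0],[0,0,0,0],[0,0,0,0],[0,0,0,0]]]' -0.7; python3 -m inch '[[[0,0,1,0],[0,0,2,0],[0,0,4,0],[0,0,4,0],[0,0,4,0],[0,0,4,0],[0,3,0,0],[0,3.5,0,0]]]'
```

```text
time_s: 17.27
position: [571.2, -310.8, 37.0]
ee_rot: [0.0, 0.74, 0.672, -0.0]
ft_force: [-2.6, 0.6, 5.9]
finger_gap: 50.1
time_s: 17.6
position: [571.3, -310.7, 36.2]
ee_rot: [0.0, 0.74, 0.672, 0.0]
ft_force: [-0.8, -0.2, 0.6]
finger_gap: 72.5
time_s: 18.27
position: [571.5, -247.0, 229.6]
ee_rot: [0.003, 0.741, 0.671, 0.001]
ft_force: [1.9, 0.9, -0.9]
finger_gap: 72.5
```

```bash
python3 -m inch '[[[0.76,2.23,0,-6.55],[0.76,2.23,0,-6.55],[0.76,2.23,0,-6.55],[0.76,2.23,0,-6.55],[0.76,2.23,0,-6.55],[0.76,2.23,0,-6.55],[0.76,2.23,0,-6.55],[0.76,2.23,0,-6.55]]]' -1;python3 -m inch '[[[0.76,2.23,0,-6.55],[0.76,2.23,0,-6.55],[0.76,2.23,0,-6.55],[0.76,2.23,0,-6.55],[0,0,0,0],[0,0,0,0],[0,0,0,0]]]'
```

```text
time_s: 18.93
position: [632.2, -66.1, 227.2]
ee_rot: [0.0, 0.962, 0.274, 0.0]
ft_force: [-0.4, 0.1, 0.1]
finger_gap: 85.9
time_s: 19.52
position: [662.2, 21.4, 226.8]
ee_rot: [0.0, 0.999, 0.052, 0.0]
ft_force: [-0.4, 0.1, 0.0]
finger_gap: 85.5
```

```bash
python3 -m inch '[[[0.05,0,-3,0],[0,0,-3,0],[0,0,-3,0],[0,0,-2,0],[0,0,-1,0],[0,0,0,0],[0,0,0,0]]]'; python3 -m inch '[[[0,0,0,0],[0,0,0,0],[0,0,0,0],[0,0,0,0],[0,0,0,0],[0,0,0,0],[0,0,0,0],[0,0,0,0]]]' 1 25
```

```text
time_s: 20.1
position: [663.2, 21.2, 107.4]
ee_rot: [0.0, 0.999, 0.051, 0.001]
ft_force: [0.3, 0.8, 0.2]
finger_gap: 85.4
time_s: 20.77
position: [663.5, 21.7, 108.2]
ee_rot: [0.0, 0.999, 0.051, 0.001]
ft_force: [-0.7, -0.9, 4.9]
finger_gap: 51.4
```

```bash
python3 -m inch '[[[0,0,0,0],[0,0,0,0],[0,0,1,0],[0,0,2,0],[0,0,3,0],[0,0,3,0],[0,0,3,0],[0,0,0,0]]]' 1 60; python3 -m inch '[[[-1.51,-2.7,0,6.55],[-1.51,-2.7,0,6.55],[-1.51,-2.7,0,6.55],[-1.51,-2.7,0,6.55],[-1.51,-2.7,0,6.55],[-1.51,-2.7,0,6.55],[-1.51,-2.7,0,6.55],[-1.51,-2.7,0,6.55]]]'; python3 -m inch '[[[-1.51,-2.7,0,6.55],[-1.51,-2.7,0,6.55],[-1.51,-2.7,0,6.55],[-1.51,-2.7,0,6.55],[0,0,0,0],[0,0,0,0],[0,0,0,0]]]'
```

```text
time_s: 21.43
position: [664.4, 21.9, 233.5]
ee_rot: [0.001, 0.999, 0.052, 0.005]
ft_force: [1.8, 0.0, -3.9]
finger_gap: 49.4
time_s: 22.1
position: [540.7, -194.8, 225.5]
ee_rot: [-0.001, 0.872, 0.49, -0.0]
ft_force: [0.5, -0.5, -3.8]
finger_gap: 49.3
time_s: 22.68
position: [481.6, -301.4, 225.8]
ee_rot: [-0.001, 0.741, 0.672, 0.0]
ft_force: [0.6, 0.2, -4.6]
finger_gap: 48.8
```

```bash
python3 - <<'E'
from see import *
crop(ctrl.camera("scene"),120,80,260,185,5,"pics/c1.png")
E
```

```text
(no output)
```

View pics/c1.png

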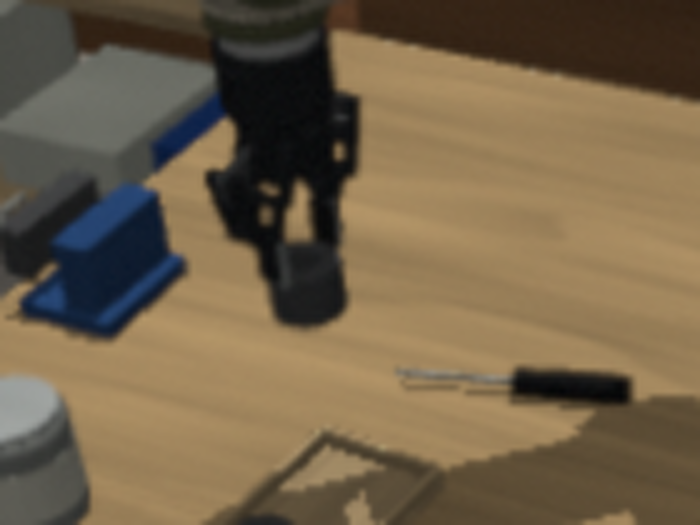

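The roll hangs from the tips at (305,285), slightly tilted. I'll set it down gently so the floor levels it.

```bash
python3 -m inch '[[[0,0,-3,0],[0,0,-4,0],[0,0,-4,0],[0,0,-4,0],[0,0,-1.5,0],[0,0,-1,0],[0,0,0,0],[0,0,0,0]]]'; python3 -m inch '[[[0,0,-0.2,0],[0,0,-0.2,0],[0,0,0,0],[0,0,0,0]]]'; python3 -m inch '[[[0,0,-0.2,0],[0,0,0,0],[0,0,0,0]]]'
```

```text
time_s: 23.4
position: [482.5, -302.0, 52.2]
ee_rot: [0.001, 0.74, 0.672, 0.0]
ft_force: [0.2, -1.1, -3.7]
finger_gap: 48.9
time_s: 23.73
position: [481.8, -302.2, 47.9]
ee_rot: [0.001, 0.74, 0.672, 0.0]
ft_force: [0.0, 0.3, -4.7]
finger_gap: 49.2
time_s: 23.98
position: [481.6, -302.1, 45.3]
ee_rot: [-0.0, 0.74, 0.672, -0.0]
ft_force: [-0.1, -0.0, -4.2]
finger_gap: 49.1
```

```bash
python3 -m inch '[[[0,0,-0.2,0],[0,0,-0.2,0],[0,0,0,0],[0,0,0,0]]]'; python3 -m inch '[[[0,0,-0.1,0],[0,0,0,0],[0,0,0,0]]]'; python3 -m inch '[[[0,0,-0.1,0],[0,0,0,0],[0,0,0,0]]]'; python3 -m inch '[[[0,0,-0.1,0],[0,0,0,0],[0,0,0,0]]]'
```

```text
time_s: 24.32
position: [481.6, -302.0, 41.1]
ee_rot: [-0.0, 0.74, 0.672, 0.0]
ft_force: [0.0, 0.1, -5.1]
finger_gap: 49.2
time_s: 24.57
position: [481.6, -302.1, 40.3]
ee_rot: [-0.0, 0.74, 0.672, -0.0]
ft_force: [-0.6, -0.6, -5.0]
finger_gap: 49.1
time_s: 24.82
position: [481.6, -302.0, 39.3]
ee_rot: [-0.0, 0.74, 0.672, -0.0]
ft_force: [-0.2, 0.5, -4.0]
finger_gap: 49.2
time_s: 25.07
position: [481.7, -302.3, 38.7]
ee_rot: [0.0, 0.74, 0.672, -0.0]
ft_force: [-2.1, -0.0, 2.1]
finger_gap: 49.1
```

```bash
python3 -m inch '[[[0,0,-0.05,0],[0,0,0,0],[0,0,0,0]]]' 1 20; python3 -m inch '[[[0,0,0,0],[0,0,0,0],[0,0,0,0],[0,0,0,0]]]' -0.7; python3 -m inch '[[[0,0,1,0],[0,0,2,0],[0,0,4,0],[0,0,4,0],[0,0,4,0],[0,0,4,0],[0,2,0,0],[0,0,0,0]]]'; python3 - <<'E'
from see import *
im=ctrl.camera("top");np.save("top2.npy",im);s=ctrl.camera("scene");np.save("scene2.npy",s)
crop(im,100,110,400,240,2.6,"pics/d1.png");crop(s,120,130,260,235,5,"pics/d2.png")
E
```

```text
time_s: 25.32
position: [481.7, -302.3, 38.7]
ee_rot: [0.001, 0.74, 0.672, -0.0]
ft_force: [-3.2, 1.3, 7.3]
finger_gap: 48.8
time_s: 25.65
position: [481.8, -302.1, 37.8]
ee_rot: [0.0, 0.74, 0.672, 0.0]
ft_force: [0.3, 0.5, 1.0]
finger_gap: 72.9
time_s: 26.32
position: [482.1, -280.5, 231.2]
ee_rot: [0.003, 0.74, 0.673, 0.001]
ft_force: [0.7, -0.3, -0.7]
finger_gap: 73.0
```

View pics/d1.png

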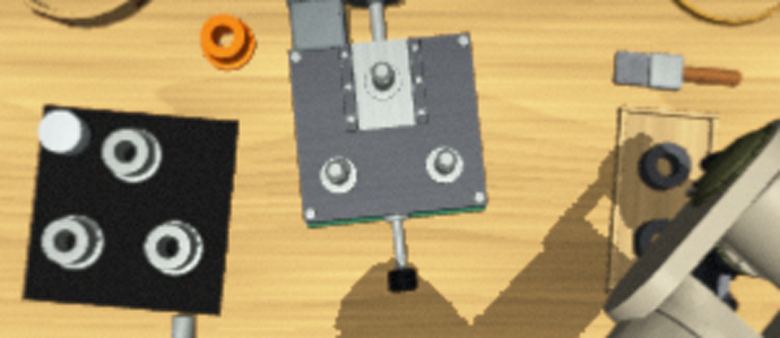

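View pics/d2.png

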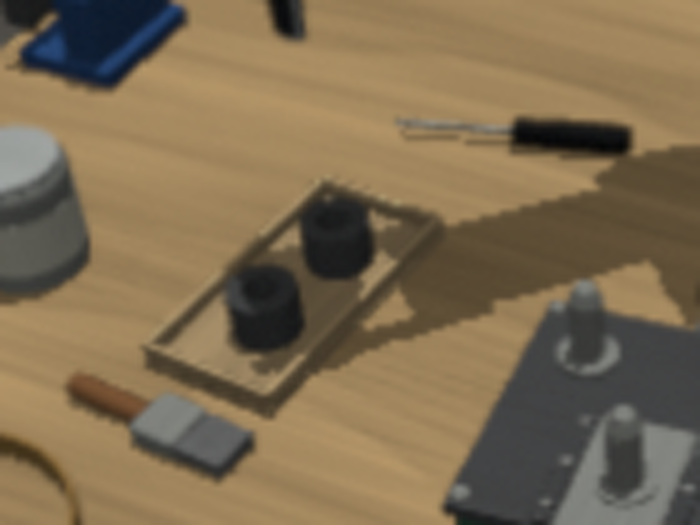

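Both plain rolls stand upright in the tray, at (265,305) and (338,237) in the scene crop, and all the shafts are bare. I'll re-measure the rolls and shafts.

```bash
python3 - <<'E'
from see import *
im=np.load("top2.npy")
for a in holes(im,135,(105,148,195,235)): print("roll",a,ray("top",[a[:2]],47)[0]+[1.4,1.75,0])
for u,v in [(228.9,175.2),(271.2,170.7),(246.8,137.5)]:
    t=blob(im,170,(int(u-4),int(v-4),int(u+6),int(v+5)));print("shaft",t,ray("top",[t[0]],133.5)[0]+[1.4,1.75,0])
# tin
b=blob(im,200,(112,148,135,172));print("tin",b,ray("top",[b[0]],38)[0]+[1.4,1.75,0])
E
```

```text
roll [164.06 204.6   63.37] [474.94 267.74  47.  ]
roll [124.51 202.22  63.59] [482.06 384.9   47.  ]
roll [147.74 167.88  63.33] [585.1  318.31  47.  ]
shaft (array([228.42, 174.94]), 17.46875, (20, 16, 38, 39)) [555.16  70.21 133.5 ]
shaft (array([271.27, 170.65]), 17.2890625, (19, 22, 38, 39)) [567.29 -48.98 133.5 ]
shaft (array([246.75, 133.72]), 16.6640625, (0, 0, 80, 32)) [671.19  19.51 133.5 ]
tin (array([121.77, 160.02]), 199.75, (0, 41, 149, 120)) [609.94 399.2   38.  ]
```

```bash
python3 -m inch '[[[-0.05,3.9,0,0.8],[-0.05,3.9,0,0.8],[-0.05,3.9,0,0.8],[-0.05,3.9,0,0.8],[-0.05,3.9,0,0.8],[-0.05,3.9,0,0.8],[-0.05,3.9,0,0.8],[-0.05,3.9,0,0.8]]]' -1; python3 -m inch '[[[-0.05,3.9,0,0.8],[-0.05,3.9,0,0.8],[-0.05,3.9,0,0.8],[-0.05,3.9,0,0.8],[-0.05,3.9,0,0.8],[-0.05,3.9,0,0.8],[0,0,0,0],[0,0,0,0]]]'
```

```text
time_s: 27.08
position: [477.2, 31.2, 227.0]
ee_rot: [-0.001, 0.702, 0.713, -0.001]
ft_force: [1.1, -0.3, 0.0]
finger_gap: 85.3
time_s: 27.75
position: [474.4, 265.0, 226.5]
ee_rot: [-0.001, 0.67, 0.742, -0.001]
ft_force: [-0.2, -0.7, 0.2]
finger_gap: 85.8
```

```bash
python3 -m inch '[[[0.05,0.25,-3,0],[0,0,-4,0],[0,0,-4,0],[0,0,-3.5,0],[0,0,-2,0],[0,0,-1.5,0],[0,0,-1,0],[0,0,0,0]]]'; python3 -m inch '[[[0,0,-0.25,0],[0,0,0,0],[0,0,0,0]]]'
```

```text
time_s: 28.42
position: [474.6, 264.9, 35.8]
ee_rot: [-0.001, 0.672, 0.741, -0.002]
ft_force: [-0.4, -0.3, -0.4]
finger_gap: 85.5
time_s: 28.67
position: [475.7, 266.4, 36.2]
ee_rot: [0.0, 0.671, 0.741, 0.001]
ft_force: [0.4, -0.8, -0.0]
finger_gap: 85.5
```

```bash
python3 -m inch '[[[0,0.1,-0.2,0],[0,0,0,0],[0,0,0,0]]]'; python3 -m inch '[[[0,0,0,0],[0,0,0,0],[0,0,0,0],[0,0,0,0],[0,0,0,0],[0,0,0,0],[0,0,0,0],[0,0,0,0]]]' 1 20;  python3 - <<'E'
from see import *
crop(ctrl.camera("scene"),280,130,420,235,5,"pics/e1.png")
E
```

```text
time_s: 28.92
position: [475.2, 267.6, 33.6]
ee_rot: [0.0, 0.671, 0.741, 0.0]
ft_force: [-0.1, -0.3, 0.3]
finger_gap: 85.6
time_s: 29.58
position: [475.1, 267.5, 33.5]
ee_rot: [-0.0, 0.671, 0.741, 0.0]
ft_force: [-2.6, -0.2, 6.0]
finger_gap: 49.6
```

View pics/e1.png

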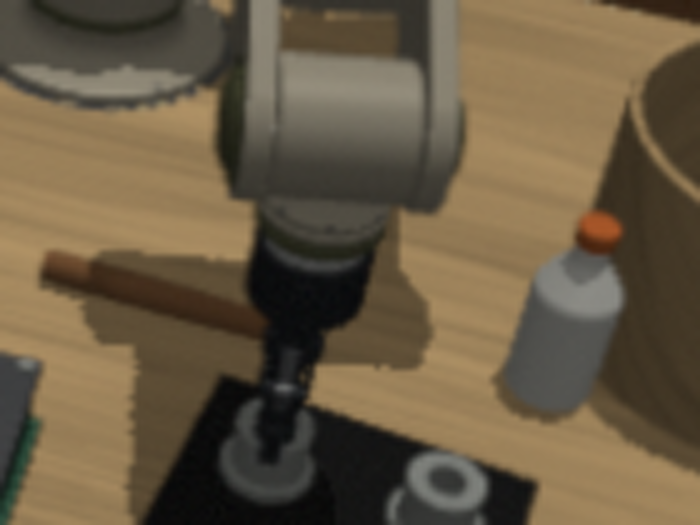

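```bash
python3 -m inch '[[[0,0,0,0],[0,0,0,0],[0,0,0,0],[0,0,0,0],[0,0,0,-7],[0,0,0,-7],[0,0,0,-7],[0,0,0,-7]]]' -1; python3 -m inch '[[[0,0,0,-7],[0,0,0,-7],[0,0,0,-7],[0,0,0,-7],[0,0,0,-7],[0,0,0,-7],[0,0,0,-7],[0,0,0,-7]]]'; python3 -m inch '[[[0,0,0,-6],[0,0,0,0],[0,0,0,0]]]'; python3 -m inch '[[[0,0,0,0],[0,0,0,0],[0,0,0,0],[0,0,0,0],[0,0,0,0],[0,0,0,0],[0,0,0,0],[0,0,0,0]]]' 1 25;python3 -m inch '[[[0,0,0,0],[0,0,0,0],[0,0,0,0]]]' 1 60
```

```text
time_s: 30.3
position: [475.2, 267.4, 33.2]
ee_rot: [0.0, 0.832, 0.554, -0.0]
ft_force: [-0.2, -0.2, 0.5]
finger_gap: 85.1
time_s: 30.97
position: [475.2, 267.4, 33.2]
ee_rot: [-0.0, 0.995, 0.099, -0.0]
ft_force: [0.5, 0.2, -0.2]
finger_gap: 85.4
time_s: 31.22
position: [475.2, 267.4, 33.2]
ee_rot: [-0.0, 0.999, 0.051, -0.0]
ft_force: [-0.4, 0.2, -0.1]
finger_gap: 85.1
time_s: 31.88
position: [475.2, 267.5, 33.5]
ee_rot: [-0.0, 0.999, 0.05, 0.0]
ft_force: [-1.3, -0.0, 4.8]
finger_gap: 49.2
time_s: 32.13
position: [475.2, 267.5, 33.8]
ee_rot: [-0.0, 0.999, 0.05, 0.0]
ft_force: [-2.3, -0.2, 7.8]
finger_gap: 48.4
```

```bash
python3 -m inch '[[[0,0,1,0],[0,0,2,0],[0,0,4,0],[0,0,4,0],[0,0,4,0],[0,0,3,0],[0,0,0,0],[0,0,0,0]]]'; python3 -m inch '[[[1.33,-3.28,0,0],[1.33,-3.28,0,0],[1.33,-3.28,0,0],[1.33,-3.28,0,0],[1.33,-3.28,0,0],[1.35,-3.33,0,0],[0,0,0,0],[0,0,0,0]]]';python3 -m inch '[[[0,0,-1.5,0],[0,0,-1.5,0],[0,0,0,0],[0,0,0,0],[0,0,0,0]]]';  python3 - <<'E'
from see import *
crop(ctrl.camera("scene"),220,110,340,210,6,"pics/f1.png")
E
```

```text
time_s: 32.8
position: [475.1, 267.4, 214.1]
ee_rot: [-0.0, 0.999, 0.05, 0.001]
ft_force: [0.3, 1.0, -5.7]
finger_gap: 48.3
time_s: 33.47
position: [554.7, 68.5, 210.5]
ee_rot: [-0.0, 0.999, 0.048, -0.003]
ft_force: [-0.9, 0.6, -4.7]
finger_gap: 47.9
time_s: 33.88
position: [555.0, 70.8, 183.5]
ee_rot: [-0.0, 0.999, 0.05, -0.0]
ft_force: [-0.6, -0.0, -3.5]
finger_gap: 48.0
```

View pics/f1.png

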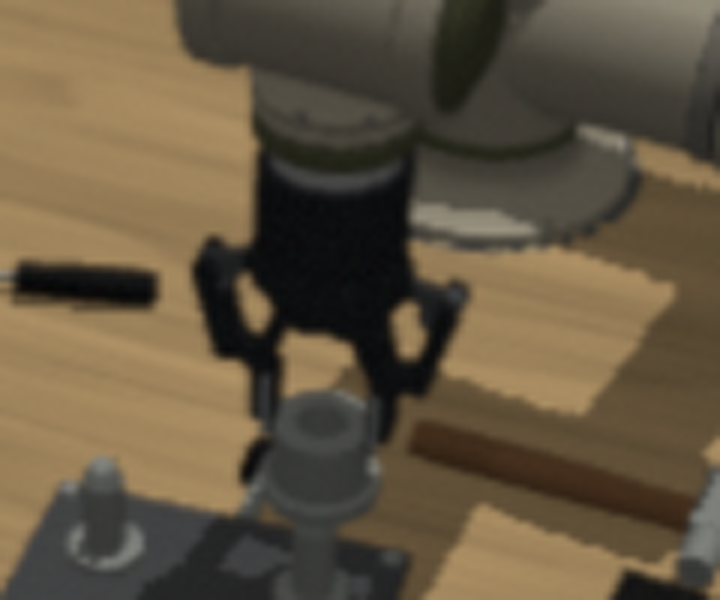

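```bash
python3 -m inch '[[[0,0,-0.8,0],[0,0,-0.7,0],[0,0,-0.5,0],[0,0,0,0]]]'; python3 -m inch '[[[0,0,-0.4,0],[0,0,-0.4,0],[0,0,0,0],[0,0,0,0]]]'; python3 -m inch '[[[0,0,-0.3,0],[0,0,-0.3,0],[0,0,0,0],[0,0,0,0]]]'
```

```text
time_s: 34.27
position: [554.5, 70.2, 161.8]
ee_rot: [-0.0, 0.999, 0.05, -0.001]
ft_force: [-1.4, -0.3, -4.1]
finger_gap: 48.1
time_s: 34.6
position: [555.1, 70.1, 155.2]
ee_rot: [-0.0, 0.999, 0.05, -0.0]
ft_force: [-0.3, -0.1, -4.0]
finger_gap: 47.9
time_s: 34.93
position: [555.1, 70.1, 149.2]
ee_rot: [-0.0, 0.999, 0.05, -0.0]
ft_force: [0.3, -0.8, -4.6]
finger_gap: 48.1
```

```bash
python3 -m inch '[[[0,0,-0.6,0],[0,0,-0.6,0],[0,0,-0.6,0],[0,0,-0.6,0],[0,0,0,0],[0,0,0,0]]]'; python3 -m inch '[[[0,0,-0.4,0],[0,0,-0.3,0],[0,0,-0.3,0],[0,0,0,0],[0,0,0,0]]]'; python3 -m inch '[[[0,0,-0.2,0],[0,0,0,0],[0,0,0,0]]]'
```

```text
time_s: 35.43
position: [555.0, 70.1, 124.8]
ee_rot: [-0.0, 0.999, 0.05, -0.001]
ft_force: [-0.2, 0.3, -4.5]
finger_gap: 48.0
time_s: 35.85
position: [555.1, 70.1, 115.2]
ee_rot: [-0.0, 0.999, 0.05, -0.0]
ft_force: [0.0, 0.5, -4.1]
finger_gap: 47.9
time_s: 36.1
position: [555.1, 70.1, 113.3]
ee_rot: [0.0, 0.999, 0.05, 0.0]
ft_force: [0.0, 0.2, -4.9]
finger_gap: 48.1
```

```bash
python3 -m inch '[[[0,0,-0.2,0],[0,0,0,0],[0,0,0,0]]]'; python3 -m inch '[[[0,0,-0.1,0],[0,0,0,0],[0,0,0,0]]]'; python3 -m inch '[[[0,0,-0.1,0],[0,0,0,0],[0,0,0,0]]]';python3 -m inch '[[[0,0,-0.1,0],[0,0,0,0],[0,0,0,0]]]'
```

```text
time_s: 36.35
position: [555.1, 70.1, 111.2]
ee_rot: [-0.0, 0.999, 0.05, -0.0]
ft_force: [0.1, -0.6, -4.5]
finger_gap: 48.0
time_s: 36.6
position: [555.1, 70.1, 110.3]
ee_rot: [-0.0, 0.999, 0.05, -0.0]
ft_force: [-0.7, 0.2, -4.4]
finger_gap: 47.8
time_s: 36.85
position: [555.3, 70.1, 109.9]
ee_rot: [0.0, 0.999, 0.05, 0.0]
ft_force: [-1.8, -0.0, 1.9]
finger_gap: 48.1
time_s: 37.1
position: [555.4, 70.1, 109.8]
ee_rot: [0.0, 0.999, 0.05, 0.001]
ft_force: [-4.6, -0.1, 11.0]
finger_gap: 48.1
```

```bash
python3 -m inch '[[[0,0,-0.05,0],[0,0,0,0],[0,0,0,0],[0,0,0,0]]]' 1 20; python3 -m inch '[[[0,0,0,0],[0,0,0,0]]]' 0.05 20; python3 -m inch '[[[0,0,0,0],[0,0,0,0],[0,0,0,0],[0,0,0,0]]]' -0.7; python3 -m inch '[[[0,0,1,0],[0,0,2,0],[0,0,3,0],[0,0,3,0],[0,0,3,0],[0,0,0,0],[0,0,0,0],[0,0,0,0]]]'
```

```text
time_s: 37.43
position: [555.4, 70.1, 109.8]
ee_rot: [0.0, 0.999, 0.05, 0.001]
ft_force: [-5.8, 0.7, 15.5]
finger_gap: 47.8
time_s: 37.6
position: [555.4, 70.1, 109.8]
ee_rot: [0.0, 0.999, 0.05, 0.001]
ft_force: [-6.2, 0.5, 15.3]
finger_gap: 48.4
time_s: 37.93
position: [555.2, 70.1, 107.7]
ee_rot: [0.0, 0.999, 0.05, -0.0]
ft_force: [-0.4, -0.1, 0.4]
finger_gap: 72.8
time_s: 38.6
position: [554.8, 70.2, 227.5]
ee_rot: [-0.0, 0.999, 0.05, -0.0]
ft_force: [0.3, 0.1, 0.1]
finger_gap: 72.7
```

```bash
python3 - <<'E'
from see import *
crop(ctrl.camera("scene"),220,110,340,230,5,"pics/f2.png")
E
```

```text
(no output)
```

View pics/f2.png

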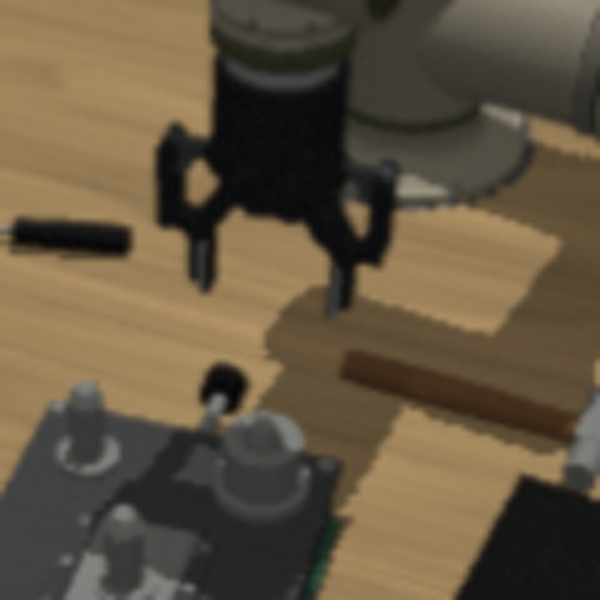

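```bash
python3 - <<'E'
from see import *
im=ctrl.camera("top");np.save("top3.npy",im)
crop(im,100,110,300,240,4,"pics/g1.png")
for a in holes(im,135,(105,148,195,235)): print("roll",a,ray("top",[a[:2]],47)[0]+[1.4,1.75,0])
E
```

```text
roll [124.5  202.23  67.27] [482.02 384.93  47.  ]
roll [147.74 167.9   67.14] [585.06 318.32  47.  ]
```

View pics/g1.png

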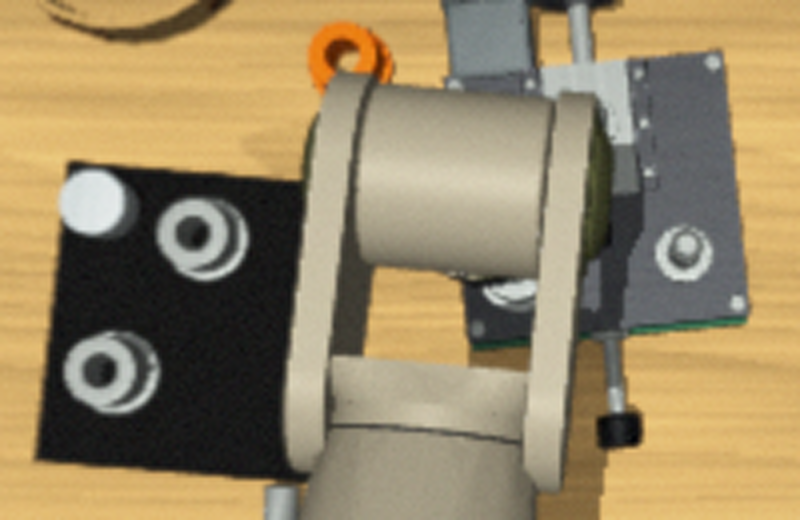

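```bash
python3 -m inch '[[[-0.9,3.92,0,7],[-0.9,3.92,0,7],[-0.9,3.92,0,7],[-0.9,3.92,0,7],[-0.9,3.92,0,7],[-0.9,3.92,0,7],[-0.9,3.92,0,7],[-0.95,4,0,7]]]' -1; python3 -m inch '[[[0,0,-2,7],[0,0,-2,7],[0,0,-2,7],[0,0,-2,7],[0,0,-2,6],[0,0,0,0],[0,0,0,0]]]'
```

```text
time_s: 39.37
position: [481.6, 386.2, 226.7]
ee_rot: [-0.0, 0.857, 0.515, -0.001]
ft_force: [0.5, -0.7, -0.6]
finger_gap: 85.3
time_s: 39.95
position: [482.2, 384.2, 126.7]
ee_rot: [-0.001, 0.672, 0.74, -0.002]
ft_force: [0.1, -0.3, 0.5]
finger_gap: 85.4
```

```bash
python3 -m inch '[[[0,0.05,-3,0],[0,0,-3,0],[0,0,-2,0],[0,0,-1.2,0],[0,0,-0.1,0],[0,0,0,0],[0,0,0,0]]]'; python3 -m inch '[[[0,0,0,0],[0,0,0,0],[0,0,0,0],[0,0,0,0],[0,0,0,0],[0,0,0,0],[0,0,0,0],[0,0,0,0]]]' 1 20
```

```text
time_s: 40.53
position: [483.5, 385.5, 36.5]
ee_rot: [0.0, 0.672, 0.741, 0.001]
ft_force: [-0.3, -0.1, 1.4]
finger_gap: 85.4
time_s: 41.2
position: [482.8, 385.2, 36.0]
ee_rot: [0.0, 0.671, 0.741, 0.001]
ft_force: [-1.9, -0.8, 5.7]
finger_gap: 51.5
```

```bash
python3 -m inch '[[[0,0,0,0],[0,0,0,0],[0,0,0,0],[0,0,0,0],[0,0,0,-7],[0,0,0,-7],[0,0,0,-7],[0,0,0,-7]]]' -1; python3 -m inch '[[[0,0,0,-7],[0,0,0,-7],[0,0,0,-7],[0,0,0,-7],[0,0,0,-7],[0,0,0,-7],[0,0,0,-7],[0,0,0,-7]]]'; python3 -m inch '[[[0,0,-0.2,-6],[0,0,0,0],[0,0,0,0]]]'; python3 -m inch '[[[0,0,0,0],[0,0,0,0],[0,0,0,0],[0,0,0,0],[0,0,0,0],[0,0,0,0],[0,0,0,0],[0,0,0,0]]]' 1 25;python3 -m inch '[[[0,0,0,0],[0,0,0,0],[0,0,0,0]]]' 1 60
```

```text
time_s: 41.87
position: [482.6, 385.0, 34.7]
ee_rot: [-0.0, 0.832, 0.554, -0.0]
ft_force: [0.1, 0.4, -0.5]
finger_gap: 85.5
time_s: 42.53
position: [482.7, 385.0, 34.7]
ee_rot: [0.0, 0.995, 0.099, -0.0]
ft_force: [-0.3, -0.5, -0.0]
finger_gap: 85.5
time_s: 42.78
position: [482.6, 385.0, 32.7]
ee_rot: [0.0, 0.999, 0.051, -0.0]
ft_force: [-0.1, -0.8, -0.0]
finger_gap: 85.8
time_s: 43.45
position: [482.8, 385.2, 33.3]
ee_rot: [-0.0, 0.999, 0.05, 0.0]
ft_force: [-1.6, 0.7, 5.1]
finger_gap: 51.3
time_s: 43.7
position: [482.8, 385.3, 33.7]
ee_rot: [-0.0, 0.999, 0.05, 0.0]
ft_force: [-2.4, -0.4, 8.3]
finger_gap: 49.5
```

```bash
python3 -m inch '[[[0,0,1,0],[0,0,2,0],[0,0,4,0],[0,0,4,0],[0,0,4,0],[0,0,3,0],[0,0,0,0],[1.64,-3.31,0,0]]]'; python3 -m inch '[[[1.64,-3.31,0,0],[1.64,-3.31,0,0],[1.64,-3.31,0,0],[1.64,-3.31,0,0],[1.64,-3.31,0,0],[1.64,-3.31,0,0],[1.64,-3.31,0,0],[1.64,-3.31,0,0]]]';python3 -m inch '[[[1.64,-3.31,0,0],[1.6,-3.33,0,0],[0,0,-1.5,0],[0,0,-1.5,0],[0,0,0,0],[0,0,0,0],[0,0,0,0]]]';  python3 - <<'E'
from see import *
crop(ctrl.camera("scene"),190,130,310,230,6,"pics/h1.png")
E
```

```text
time_s: 44.37
position: [496.9, 355.7, 214.0]
ee_rot: [-0.002, 0.999, 0.053, 0.001]
ft_force: [0.1, -0.5, -6.5]
finger_gap: 49.1
time_s: 45.03
position: [630.1, 85.3, 211.1]
ee_rot: [-0.0, 0.999, 0.05, -0.002]
ft_force: [1.3, 1.1, -4.3]
finger_gap: 49.5
time_s: 45.62
position: [662.6, 21.1, 183.1]
ee_rot: [0.0, 0.999, 0.05, -0.0]
ft_force: [-0.0, -0.2, -3.8]
finger_gap: 49.5
```

View pics/h1.png

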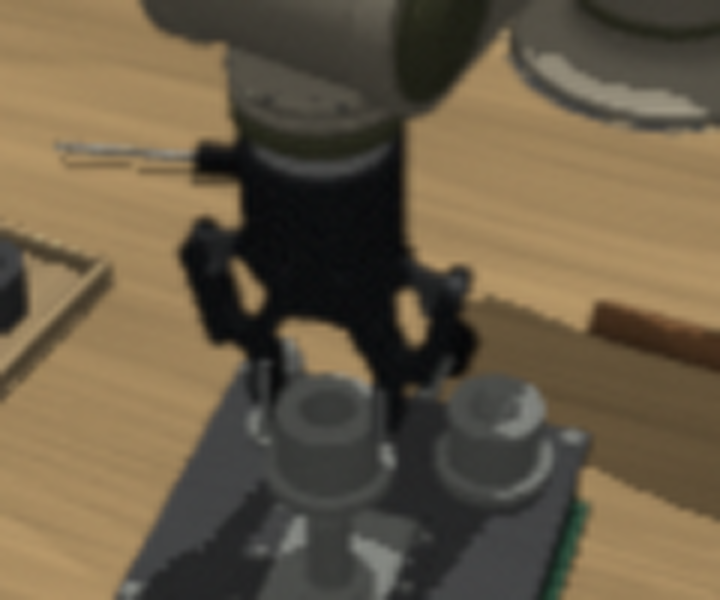

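The roll at (328,430) hangs over shaft3 at (328,560), so I can lower it.

```bash
python3 -m inch '[[[0,0,-0.8,0],[0,0,-0.7,0],[0,0,-0.5,0],[0,0,0,0]]]'; python3 -m inch '[[[0,0,-0.4,0],[0,0,-0.4,0],[0,0,0,0],[0,0,0,0]]]'; python3 -m inch '[[[0,0,-0.3,0],[0,0,-0.3,0],[0,0,0,0],[0,0,0,0]]]'
```

```text
time_s: 46.0
position: [662.0, 21.0, 161.1]
ee_rot: [-0.0, 0.999, 0.05, -0.001]
ft_force: [-0.2, 0.2, -3.9]
finger_gap: 49.2
time_s: 46.33
position: [662.6, 20.7, 154.6]
ee_rot: [-0.0, 0.999, 0.05, -0.0]
ft_force: [0.3, 0.3, -4.4]
finger_gap: 49.1
time_s: 46.67
position: [662.5, 20.7, 148.6]
ee_rot: [-0.0, 0.999, 0.05, -0.0]
ft_force: [0.3, 0.1, -3.4]
finger_gap: 49.0
```

```bash
python3 -m inch '[[[0,0,-0.6,0],[0,0,-0.6,0],[0,0,-0.6,0],[0,0,-0.6,0],[0,0,0,0],[0,0,0,0]]]'; python3 -m inch '[[[0,0,-0.4,0],[0,0,-0.3,0],[0,0,-0.3,0],[0,0,-0.3,0],[0,0,0,0],[0,0,0,0]]]'; python3 -m inch '[[[0,0,-0.1,0],[0,0,0,0],[0,0,0,0]]]'; python3 -m inch '[[[0,0,-0.1,0],[0,0,0,0],[0,0,0,0]]]'
```

```text
time_s: 47.17
position: [662.5, 20.7, 124.2]
ee_rot: [-0.0, 0.999, 0.05, -0.001]
ft_force: [-0.7, 0.0, -3.2]
finger_gap: 49.2
time_s: 47.67
position: [662.6, 20.7, 111.6]
ee_rot: [-0.0, 0.999, 0.05, -0.0]
ft_force: [0.0, 0.4, -3.7]
finger_gap: 48.9
time_s: 47.92
position: [662.7, 20.7, 110.9]
ee_rot: [0.0, 0.999, 0.05, 0.0]
ft_force: [-0.3, -0.6, -4.8]
finger_gap: 49.4
time_s: 48.17
position: [662.7, 20.7, 109.9]
ee_rot: [0.0, 0.999, 0.05, 0.0]
ft_force: [0.8, 0.2, -4.1]
finger_gap: 49.0
```

```bash
python3 -m inch '[[[0,0,-0.1,0],[0,0,0,0],[0,0,0,0]]]'; python3 -m inch '[[[0,0,-0.1,0],[0,0,0,0],[0,0,0,0]]]'
```

```text
time_s: 48.42
position: [662.9, 20.7, 109.8]
ee_rot: [0.0, 0.999, 0.05, 0.001]
ft_force: [-1.6, 0.7, 5.4]
finger_gap: 49.4
time_s: 48.67
position: [662.9, 20.7, 109.8]
ee_rot: [0.0, 0.999, 0.05, 0.001]
ft_force: [-4.7, -0.5, 11.7]
finger_gap: 49.2
```

```bash
python3 -m inch '[[[0,0,-0.05,0],[0,0,0,0],[0,0,0,0]]]' 1 20; python3 -m inch '[[[0,0,0,0],[0,0,0,0],[0,0,0,0],[0,0,0,0]]]' -0.7; python3 -m inch '[[[0,0,1,0],[0,0,2,0],[0,0,3,0],[0,0,3,0],[0,0,3,0],[0,-2,0,0],[0,-2,0,0],[0,0,0,0]]]';python3 - <<'E'
from see import *
im=ctrl.camera("top");np.save("top4.npy",im)
crop(im,100,110,300,240,4,"pics/i1.png")
crop(ctrl.camera("scene"),190,130,310,230,6,"pics/i2.png")
for a in holes(im,135,(105,148,195,235)): print("roll",a,ray("top",[a[:2]],47)[0]+[1.4,1.75,0])
E
```

```text
time_s: 48.92
position: [663.0, 20.7, 109.7]
ee_rot: [0.0, 0.999, 0.05, 0.001]
ft_force: [-6.0, 0.7, 13.4]
finger_gap: 49.3
time_s: 49.25
position: [662.7, 20.7, 107.0]
ee_rot: [-0.0, 0.999, 0.05, -0.0]
ft_force: [0.2, 0.3, -0.2]
finger_gap: 72.8
time_s: 49.92
position: [662.8, -22.3, 228.4]
ee_rot: [0.001, 0.999, 0.048, 0.001]
ft_force: [0.1, -0.1, -0.3]
finger_gap: 72.6
roll [147.73 167.9   66.16] [585.03 318.32  47.  ]
```

View pics/i1.png

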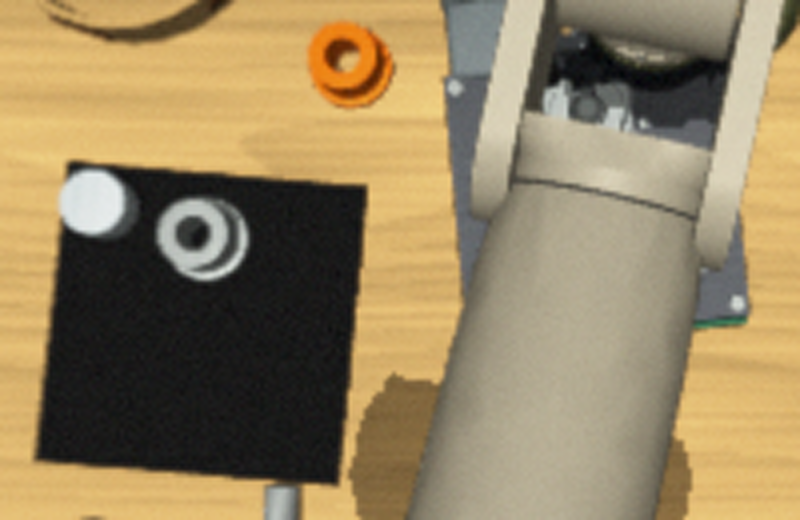

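View pics/i2.png

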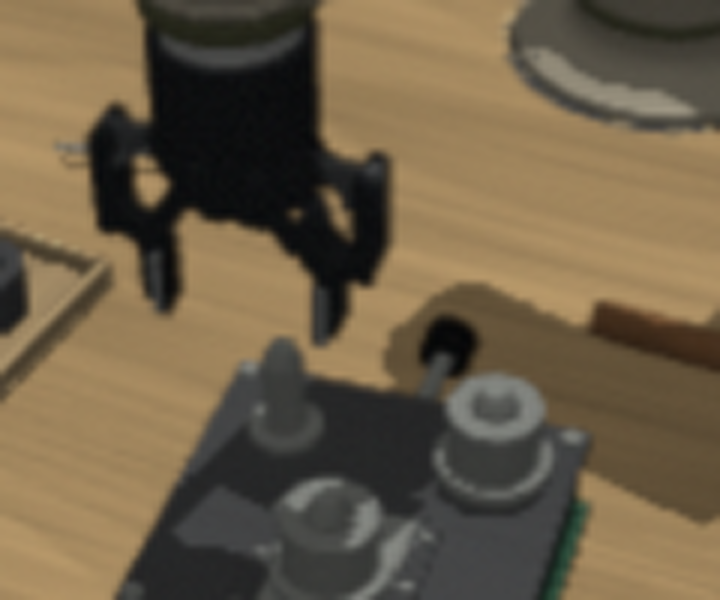

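```bash
python3 -m inch '[[[-0.78,3.41,0,7],[-0.78,3.41,0,7],[-0.78,3.41,0,7],[-0.78,3.41,0,7],[-0.78,3.41,0,7],[-0.78,3.41,0,7],[-0.78,3.41,0,7],[-0.78,3.41,0,7]]]' -1; python3 -m inch '[[[-0.78,3.41,0,7],[-0.78,3.4,0,7],[0,0,-2,7],[0,0,-2,7],[0,0,-2,6],[0,0,0,0],[0,0,0,0]]]';python3 - <<'E'
from see import *
im=ctrl.camera("scene")
crop(im,280,150,420,255,5,"pics/j1.png")
E
```

```text
time_s: 50.68
position: [599.1, 256.2, 227.5]
ee_rot: [-0.0, 0.857, 0.516, -0.0]
ft_force: [-0.3, -0.4, -0.4]
finger_gap: 85.6
time_s: 51.27
position: [584.0, 322.2, 167.0]
ee_rot: [-0.001, 0.672, 0.74, -0.001]
ft_force: [0.4, 0.0, 0.7]
finger_gap: 84.9
```

View pics/j1.png

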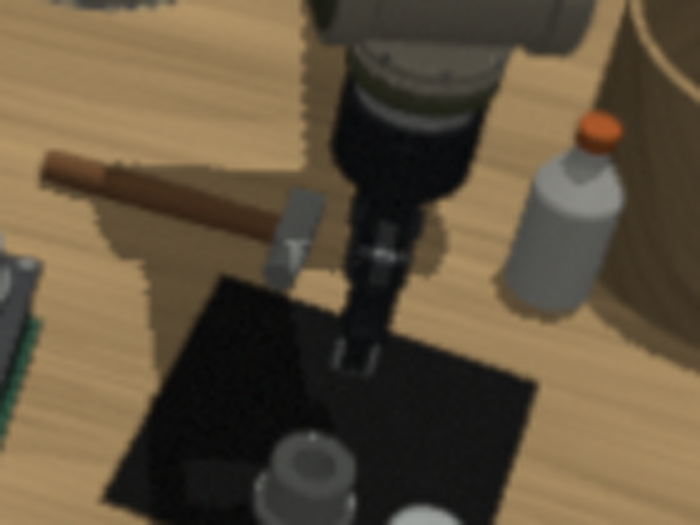

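```bash
python3 -m inch '[[[0.1,-0.35,-3,0],[0,0,-3,0],[0,0,-3,0],[0,0,-2,0],[0,0,-1.3,0],[0,0,0,0],[0,0,0,0],[0,0,0,0]]]'; python3 -m inch '[[[0,0,-0.3,0],[0,0,0,0],[0,0,0,0]]]'
```

```text
time_s: 51.98
position: [586.7, 318.6, 46.6]
ee_rot: [0.001, 0.672, 0.741, 0.002]
ft_force: [-0.1, 0.2, 0.6]
finger_gap: 85.7
time_s: 52.23
position: [585.8, 318.2, 42.0]
ee_rot: [0.0, 0.671, 0.741, 0.0]
ft_force: [0.6, -0.4, 0.1]
finger_gap: 85.8
```

```bash
python3 -m inch '[[[0,0,-0.4,0],[0,0,-0.4,0],[0,0,0,0],[0,0,0,0]]]'; python3 -m inch '[[[0,0,0,0],[0,0,0,0],[0,0,0,0],[0,0,0,0],[0,0,0,0],[0,0,0,0],[0,0,0,0],[0,0,0,0]]]' 1 25;python3 -m inch '[[[0,0,0,0],[0,0,0,0],[0,0,0,0]]]' 1 60
```

```text
time_s: 52.57
position: [585.5, 318.1, 32.8]
ee_rot: [-0.0, 0.671, 0.741, -0.0]
ft_force: [0.7, -0.3, -0.2]
finger_gap: 85.7
time_s: 53.23
position: [585.6, 318.2, 33.8]
ee_rot: [0.0, 0.671, 0.741, 0.0]
ft_force: [-1.8, -0.1, 5.6]
finger_gap: 51.4
time_s: 53.48
position: [585.7, 318.2, 34.3]
ee_rot: [0.0, 0.671, 0.741, 0.0]
ft_force: [-3.3, -1.0, 7.7]
finger_gap: 49.1
```

```bash
python3 -m inch '[[[0,0,1,0],[0,0,2,0],[0,0,4,0],[0,0,4,0],[0,0,4,0],[0,0,3,0],[0,0,0,0],[0,0,0,0]]]'; python3 -m inch '[[[-0.18,-3.67,0,0],[-0.18,-3.67,0,0],[-0.18,-3.67,0,0],[-0.18,-3.67,0,0],[-0.18,-3.67,0,0],[-0.18,-3.67,0,0],[-0.18,-3.67,0,0],[-0.18,-3.67,0,0]]]';python3 -m inch '[[[-0.18,-3.67,0,0],[-0.18,-3.69,0,0],[0,0,-1.5,0],[0,0,-1.5,0],[0,0,0,0],[0,0,0,0],[0,0,0,0]]]';  python3 - <<'E'
from see import *
crop(ctrl.camera("scene"),190,130,310,230,6,"pics/l1.png")
E
```

```text
time_s: 54.15
position: [585.8, 318.2, 214.2]
ee_rot: [0.001, 0.671, 0.741, 0.001]
ft_force: [0.5, 0.2, -6.8]
finger_gap: 49.0
time_s: 54.82
position: [569.8, 23.0, 210.7]
ee_rot: [-0.002, 0.671, 0.741, -0.001]
ft_force: [1.3, 0.5, -5.6]
finger_gap: 49.3
time_s: 55.4
position: [567.6, -48.7, 183.0]
ee_rot: [-0.001, 0.671, 0.741, -0.0]
ft_force: [-0.7, -0.7, -4.7]
finger_gap: 48.8
```

View pics/l1.png

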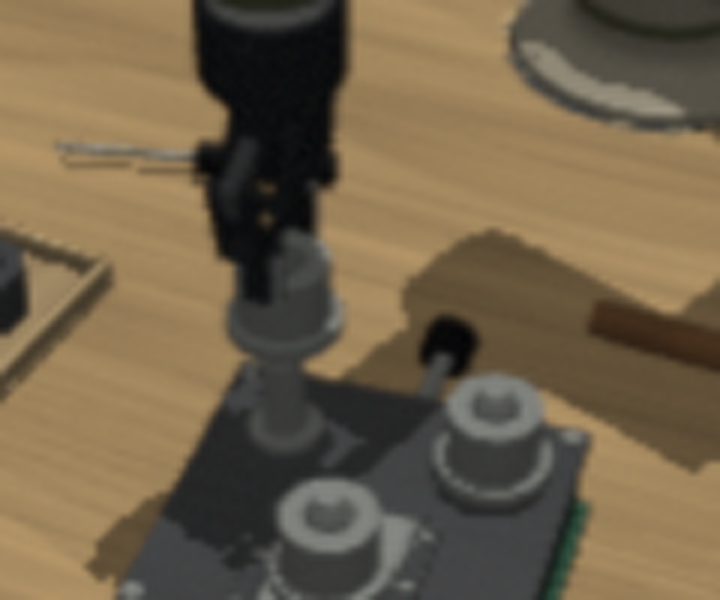

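```bash
python3 -m inch '[[[0,0,-0.8,0],[0,0,-0.7,0],[0,0,-0.5,0],[0,0,0,0]]]'; python3 -m inch '[[[0,0,-0.4,0],[0,0,-0.4,0],[0,0,0,0],[0,0,0,0]]]'; python3 -m inch '[[[0,0,-0.3,0],[0,0,-0.3,0],[0,0,0,0],[0,0,0,0]]]'; python3 -m inch '[[[0,0,-0.3,0],[0,0,-0.3,0],[0,0,0,0],[0,0,0,0]]]'
```

```text
time_s: 55.78
position: [567.0, -48.8, 161.8]
ee_rot: [-0.001, 0.671, 0.741, -0.001]
ft_force: [0.0, -0.1, -4.1]
finger_gap: 49.3
time_s: 56.12
position: [567.6, -49.1, 155.2]
ee_rot: [-0.0, 0.671, 0.741, -0.0]
ft_force: [-0.3, -0.4, -5.0]
finger_gap: 49.0
time_s: 56.45
position: [567.6, -49.0, 149.1]
ee_rot: [-0.0, 0.671, 0.741, -0.0]
ft_force: [0.1, 0.5, -4.7]
finger_gap: 49.1
time_s: 56.78
position: [567.5, -49.1, 143.1]
ee_rot: [-0.0, 0.671, 0.741, -0.0]
ft_force: [0.9, -1.3, -4.5]
finger_gap: 49.0
```

```bash
python3 -m inch '[[[0,0,-0.6,0],[0,0,-0.6,0],[0,0,-0.6,0],[0,0,-0.4,0],[0,0,0,0],[0,0,0,0]]]'; python3 -m inch '[[[0,0,-0.3,0],[0,0,-0.3,0],[0,0,-0.2,0],[0,0,-0.2,0],[0,0,0,0],[0,0,0,0]]]'; python3 -m inch '[[[0,0,-0.1,0],[0,0,0,0],[0,0,0,0]]]'
```

```text
time_s: 57.28
position: [567.6, -49.0, 121.0]
ee_rot: [-0.0, 0.671, 0.741, -0.0]
ft_force: [0.5, -0.5, -5.1]
finger_gap: 48.8
time_s: 57.78
position: [567.6, -49.0, 111.2]
ee_rot: [-0.0, 0.671, 0.741, -0.0]
ft_force: [-0.2, 0.3, -4.2]
finger_gap: 48.8
time_s: 58.03
position: [567.7, -49.1, 110.4]
ee_rot: [0.0, 0.671, 0.741, 0.0]
ft_force: [0.3, -0.3, -5.3]
finger_gap: 48.9
```

```bash
python3 -m inch '[[[0,0,-0.1,0],[0,0,0,0],[0,0,0,0]]]'; python3 -m inch '[[[0,0,-0.1,0],[0,0,0,0],[0,0,0,0]]]'; python3 -m inch '[[[0,0,-0.05,0],[0,0,0,0],[0,0,0,0]]]'
```

```text
time_s: 58.28
position: [567.8, -49.1, 110.3]
ee_rot: [0.001, 0.671, 0.741, 0.0]
ft_force: [-2.7, 0.6, 5.9]
finger_gap: 48.8
time_s: 58.53
position: [567.8, -49.1, 110.2]
ee_rot: [0.001, 0.671, 0.741, 0.0]
ft_force: [-5.5, 2.4, 13.9]
finger_gap: 49.0
time_s: 58.78
position: [567.8, -49.1, 110.2]
ee_rot: [0.001, 0.671, 0.741, 0.0]
ft_force: [-7.2, 1.9, 16.7]
finger_gap: 48.9
```

```bash
python3 -m inch '[[[0,0,0,0],[0,0,0,0]]]' 1 20; python3 -m inch '[[[0,0,0,0],[0,0,0,0],[0,0,0,0],[0,0,0,0]]]' -0.7; python3 -m inch '[[[0,0,1,0],[0,0,2,0],[0,0,3,0],[0,0,3,0],[0,0,3,0],[-2.5,-3,0,-7],[-2.5,-3,0,-7],[-2.5,-3,0,-7]]]'; python3 -m inch '[[[-2.5,-3,0,-7],[-2.5,-3,0,-7],[0,-3.5,0,-7],[0,-3,0,-7],[0,0,0,-7],[0,0,0,-7],[0,0,0,-7],[0,0,0,-7]]]' -1; python3 -m inch '[[[0,0,0,-7],[0,0,0,-6],[0,0,0,0]]]';python3 - <<'E'
from see import *
im=ctrl.camera("top");np.save("top5.npy",im);s=ctrl.camera("scene");np.save("scene5.npy",s)
crop(im,190,110,310,220,6,"pics/n1.png");crop(s,190,160,310,260,6,"pics/n2.png")
E
```

```text
time_s: 58.95
position: [567.8, -49.1, 110.2]
ee_rot: [0.001, 0.671, 0.741, 0.0]
ft_force: [-6.7, 1.9, 17.2]
finger_gap: 49.2
time_s: 59.28
position: [567.7, -49.1, 107.7]
ee_rot: [0.0, 0.671, 0.741, 0.0]
ft_force: [-0.1, 0.1, -0.1]
finger_gap: 72.8
time_s: 59.95
position: [491.8, -139.6, 228.8]
ee_rot: [0.001, 0.796, 0.605, 0.0]
ft_force: [0.6, -0.5, -0.0]
finger_gap: 72.5
time_s: 60.62
position: [442.6, -264.3, 228.4]
ee_rot: [0.0, 0.987, 0.159, 0.0]
ft_force: [0.9, -0.2, -0.6]
finger_gap: 85.3
time_s: 60.87
position: [442.7, -264.1, 228.4]
ee_rot: [0.0, 0.999, 0.048, 0.0]
ft_force: [-0.6, -0.6, -0.6]
finger_gap: 85.7
```

View pics/n1.png

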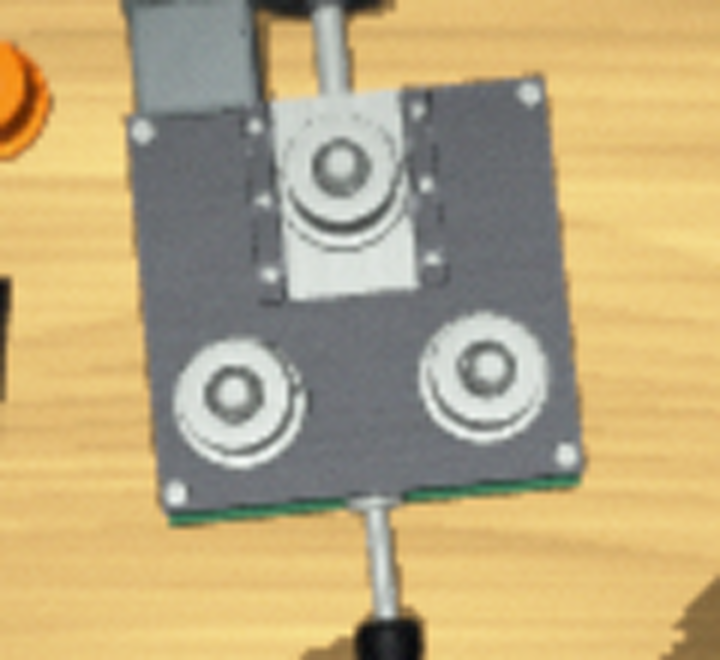

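View pics/n2.png

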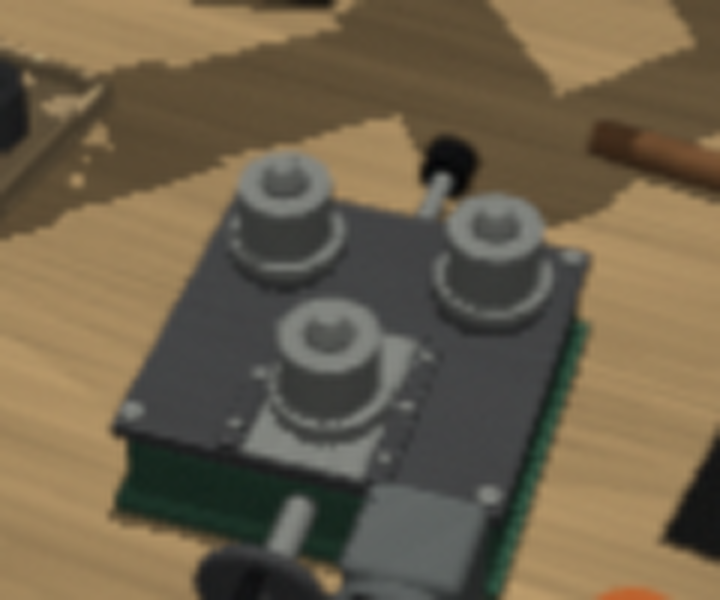

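All three rolls sit alike, with the shaft tips poking through at (343,163), (235,393) and (487,368) in the top crop. The knob is still out at (388,635). Next I push it home.

```bash
python3 -m inch '[[[-0.15,3.74,0,0],[-0.15,3.74,0,0],[-0.15,3.74,0,0],[-0.15,3.74,0,0],[-0.15,3.74,0,0],[-0.15,3.74,0,0],[-0.12,3.73,0,0],[0,0,0,0]]]' -1; python3 -m inch '[[[0,0,-4,0],[0,0,-4,0],[0,0,-4,0],[0,0,-3,0],[0,0,-2,0],[0,0,-1,0],[0,0,0,0],[0,0,0,0]]]'; python3 - <<'E'
from workcell import ctrl
print(ctrl.state()["position"])
E
```

```text
time_s: 61.63
position: [431.4, 2.7, 228.3]
ee_rot: [-0.001, 0.999, 0.054, 0.0]
ft_force: [-0.1, -0.4, 0.7]
finger_gap: 85.4
time_s: 62.3
position: [432.7, -2.6, 48.0]
ee_rot: [-0.0, 0.999, 0.05, -0.0]
ft_force: [0.3, 0.6, 0.7]
finger_gap: 85.3
[432.65414443  -2.5726704   47.96113695]
```

```bash
python3 -m inch '[[[0,0.05,-0.5,0],[0,0,-0.5,0],[0,0,0,0],[0,0,0,0]]]'; python3 -m inch '[[[0,0,0,0],[0,0,0,0],[0,0,0,0],[0,0,0,0],[0,0,0,0],[0,0,0,0],[0,0,0,0],[0,0,0,0]]]' 1 60; python3 -m inch '[[[0.3,0.03,0,0],[0.3,0.03,0,0],[0.3,0.03,0,0],[0,0,0,0]]]'; python3 -m inch '[[[0.5,0.05,0,0],[0.5,0.05,0,0],[0.5,0.05,0,0],[0.5,0.05,0,0],[0.1,0.01,0,0],[0,0,0,0],[0,0,0,0]]]'
```

```text
time_s: 62.63
position: [432.5, -1.9, 38.0]
ee_rot: [0.0, 0.999, 0.05, 0.0]
ft_force: [0.2, -0.1, -0.2]
finger_gap: 85.0
time_s: 63.3
position: [433.1, -2.6, 38.4]
ee_rot: [0.001, 0.999, 0.05, 0.001]
ft_force: [-1.2, -4.3, 6.2]
finger_gap: 31.4
time_s: 63.63
position: [443.3, -1.7, 38.5]
ee_rot: [0.001, 0.999, 0.049, 0.002]
ft_force: [5.6, -1.2, 1.2]
finger_gap: 31.0
time_s: 64.22
position: [462.5, 0.4, 38.4]
ee_rot: [0.001, 0.999, 0.05, -0.0]
ft_force: [-3.2, -6.8, 10.0]
finger_gap: 31.2
```

```bash
python3 -m inch '[[[0.15,0.01,0,0],[0.15,0.01,0,0],[0,0,0,0],[0,0,0,0]]]'; python3 -m inch '[[[0.15,0.01,0,0],[0,0,0,0],[0,0,0,0]]]'
```

```text
time_s: 64.55
position: [462.5, 0.5, 38.3]
ee_rot: [0.001, 0.999, 0.05, -0.003]
ft_force: [-14.8, -11.6, 19.0]
finger_gap: 31.6
time_s: 64.8
position: [462.6, 0.5, 38.2]
ee_rot: [0.001, 0.999, 0.05, -0.005]
ft_force: [-21.7, -13.6, 23.5]
finger_gap: 31.3
```

```bash
python3 -m inch '[[[-0.3,0,0,0],[0,0,0,0],[0,0,0,0]]]'; python3 -m inch '[[[0,0,0,0],[0,0,0,0],[0,0,0,0],[0,0,0,0],[0,0,2,0],[0,0,3,0],[0,0,4,0],[0,0,4,0]]]' -1;  python3 -m inch '[[[0,-1,4,0],[0,-3,2,0],[0,-4,0,0],[0,-4,0,0],[0,-4,0,0],[0,-4,0,0],[0,-4,0,0],[0,-4,0,0]]]'; python3 -m inch '[[[-1,-3,0,0],[-1,-3,0,0],[-1,-3,0,0],[0,0,0,0]]]';python3 - <<'E'
from see import *
im=ctrl.camera("top");s=ctrl.camera("scene")
cv2.imwrite("pics/z1.png",cv2.resize(im,None,fx=1.5,fy=1.5));cv2.imwrite("pics/z2.png",cv2.resize(s,None,fx=1.5,fy=1.5))
crop(im,190,110,310,220,6,"pics/z3.png")
print(ctrl.state()["ft_force"])
b,a,r=blob(im,60,(240,195,270,215),dark=True);print(b,a)
E
```

```text
time_s: 65.05
position: [462.5, 0.5, 38.3]
ee_rot: [0.001, 0.999, 0.05, -0.002]
ft_force: [-9.9, -10.6, 14.1]
finger_gap: 31.0
time_s: 65.72
position: [463.3, 1.8, 169.0]
ee_rot: [-0.0, 0.999, 0.05, -0.001]
ft_force: [0.3, -0.1, 0.3]
finger_gap: 85.2
time_s: 66.38
position: [463.6, -280.3, 227.6]
ee_rot: [-0.0, 0.999, 0.05, -0.0]
ft_force: [1.6, -0.9, -0.3]
finger_gap: 85.6
time_s: 66.72
position: [432.2, -373.0, 226.9]
ee_rot: [0.0, 0.999, 0.047, -0.001]
ft_force: [-0.7, -0.0, -0.2]
finger_gap: 85.4
[-1.    0.48  0.31]
[253.5  207.04] 76.1953125
```

View pics/z1.png

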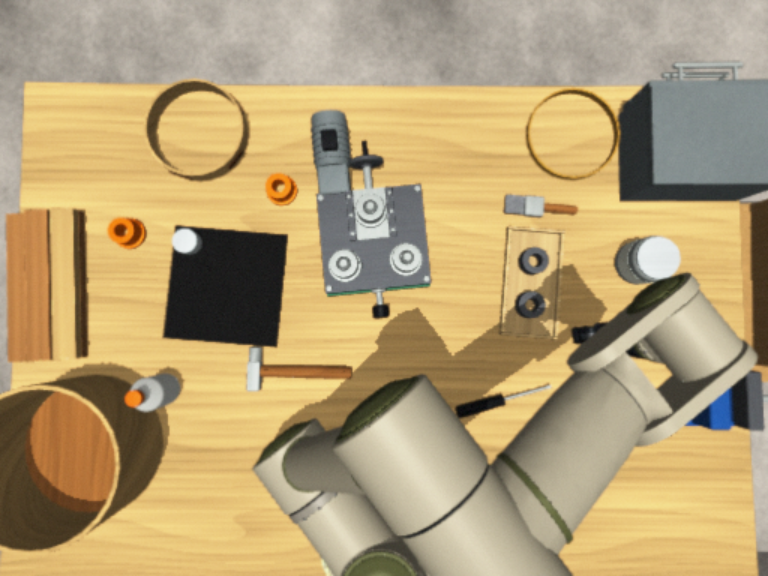

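View pics/z2.png

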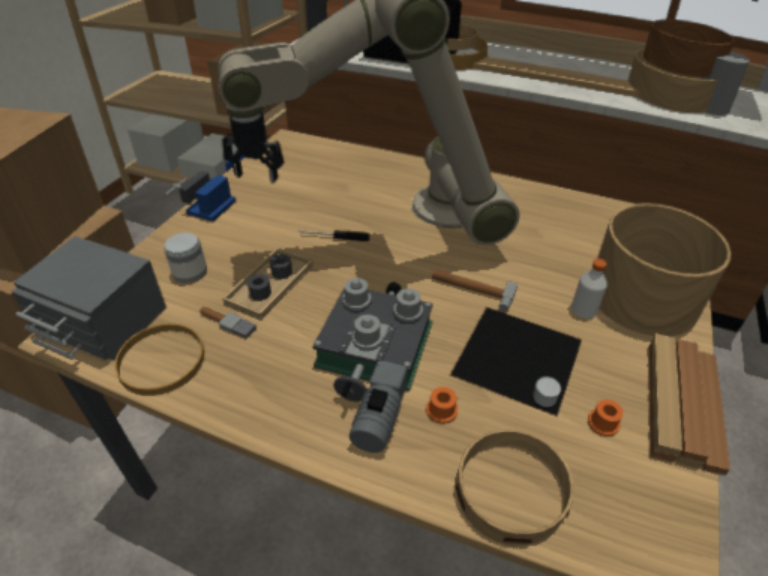

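View pics/z3.png

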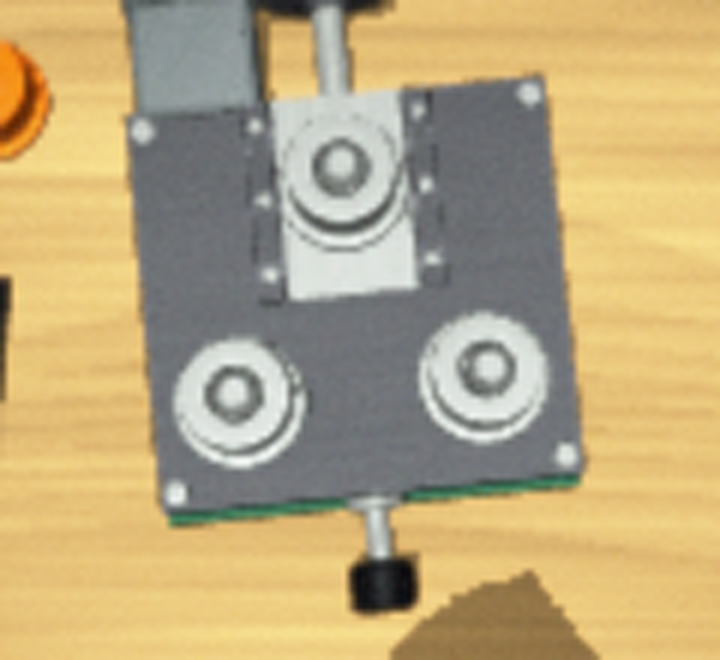

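The knob is at its starting pixel again, (253.5,207.0) against (253.5,207.1) at the start. All three flanged rolls are seated, both plain rolls stand in the tray, and the bystanders have not moved. I'm handing in.

```bash
python3 -c "
from workcell import ctrl
print(ctrl.finish_job())"
```

```text
the job is handed in; nothing more can be done
None
```

The rolls are changed and the job is handed in, at about 67 s of the 210 s allowed; no verdict was reported.

**What I did:**
- I pulled the clutch knob out to its stop. The first pull slipped off because I had not closed the jaws far enough, so I gripped it again.
- Two plain rolls were present, on shafts 2 and 3. I stood both upright in the plywood tray.
- I lowered the three flanged rolls onto shafts 1, 3 and 2. Each went down until the wrist force rose to about 11–17 N at the seat, and only then did I let go.
- I pushed the knob home against its stop, where it met about 22 N.

**Last checks:**
- **Knob:** it is back at its starting pixel, to within 0.1 px.
- **Flanged rolls:** all three look equally seated, with the shaft tips through the bores. Each touched down about 1 mm higher than I had worked out. That was the same for all three, and I put it down to calibration or tilt in the grip. I did not measure the seated height separately.
- **Plain rolls and bystanders:** both plain rolls are upright in the tray, and nothing else on the bench looks moved.
- **Cameras:** the two views disagreed by 4–5 mm on roll positions. I corrected by about 1.5 mm from where the gripper centred on the parts.

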